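# Run the washed bearing balls through the feeder into the tray

## Task

Pour the six bearing balls from the steel cup into the hopper of the ball feeder while its stop pin is down, and stand the empty cup back on the bench. Then pull the feeder's sprung plunger fully up by its knob so that its pin is clear of its seat and all six balls run down into the tray, and finish while still holding the plunger fully up. Leave the tub, the can, the gear and the connecting rod where they are.

Things in the scene. Friction and masses are not known exactly. Their poses are not given: they have to be found in the camera images.
- feeder: Fixed aluminium ball feeder, 112 mm wide, 335 mm long. Origin: on the bench under the pin's axis; z up; balls run towards its -y: hopper (+y end), funnel, channel 46 mm wide inside (y 48 to -55 mm, walls 97 mm high, open above; floor slopes 17 degrees, 65 mm high at the pin), tray. A bridge over the channel at the pin (28 mm long in y, top 107 mm, boss to 115 mm) guides the plunger.
- hopper_mouth (a point): Centre of the hopper's open mouth, at rim height: feeder frame (0, 115, 160) mm. Inside it is 104 mm wide (x -52 to 52 mm) from y 105 to 166 mm, then its walls (4 mm thick, 160 mm high) narrow as a funnel to 46 mm wide at y 48 mm. Its floor slopes 17 degrees down to -y and is 97 mm above the bench at y 105 mm.
- tray_in (a point): Centre of the steel tray's inner floor: feeder frame (0, -103, 4) mm. The tray is part of the feeder, 120 x 120 mm outside (y -163 to -43 mm), walls 44 mm high and 4 mm thick.
- plunger (a joint): Lift of the sprung plunger in m: 0 = pin (20 mm thick at its foot) down in its seat in the channel floor, blocking the balls; 0.034 = fully up at its stop, pin 28 mm above the floor. It slides straight up; the spring and weight pull it down with about 7 N at the bottom and 13 N at the top; let go, it snaps shut.
- plunger_knob (a point): Centre of the plunger's knob: black, round, upright, 28 mm diameter, 30 mm tall (130 to 160 mm above the bench when down), on a 10 mm rod along the feeder's z; it moves up with the plunger. Above 115 mm there is free room round it along the feeder's x (both sides) and -y; the funnel's walls begin at y 45 mm, so close the fingers on it along the feeder's x.
- cup_mid (a point): Centre, half-way up, of the loose open steel cup holding the balls: 65 mm tall, outside diameter 68 mm at the rim, 58 half-way up, 48 at the foot, wall 3 mm, floor 5 mm; 120 g empty (varies 25 per cent). z points out of its mouth. It starts standing on the bench (centre 32.5 mm up), left or right of the feeder.
- cup: The same cup; origin at the centre of its underside.
- ball0_center (a point): Centre of ball 1 of 6: loose steel bearing ball, 16 mm diameter, 17 g, smooth, starts in the cup.
- ball1_center (a point): Centre of ball 2 of 6: loose steel bearing ball, 16 mm diameter, 17 g, smooth, starts in the cup.
- ball2_center (a point): Centre of ball 3 of 6: loose steel bearing ball, 16 mm diameter, 17 g, smooth, starts in the cup.
- ball3_center (a point): Centre of ball 4 of 6: loose steel bearing ball, 16 mm diameter, 17 g, smooth, starts in the cup.
- ball4_center (a point): Centre of ball 5 of 6: loose steel bearing ball, 16 mm diameter, 17 g, smooth, starts in the cup.
- ball5_center (a point): Centre of ball 6 of 6: loose steel bearing ball, 16 mm diameter, 17 g, smooth, starts in the cup.
- tub: Bystander: closed white lidded tub, 86 mm diameter, 85 mm tall; origin under its centre.
- can: Bystander: closed blue spray can, 62 mm diameter, 170 mm tall; origin under its centre.
- gear: Bystander: dark steel gear lying flat, 91 mm diameter over the teeth, 30 mm tall at the hub; origin under its centre.
- conrod: Bystander: dark steel connecting rod lying flat, 18 mm thick; origin under the centre of its 52 mm big end, its 28 mm small end 115 mm away along its +y.
Mind the look-alikes: they are no part of the job. Of the things like the cup, leave any that is purple or yellow; of the rest the smaller one is meant.

How it is judged:
On the way, in this order (a step that is already met when the one before it is completed fails the run):
1. all six balls lie in the hopper or channel behind the pin, the pin down in its seat (x of ball0_center in the frame of feeder between -0.054 and 0.054 m and y of ball0_center in the frame of feeder between 0.004 and 0.166 m and z of ball0_center in the frame of feeder between 0.06 and 0.16 m and x of ball1_center in the frame of feeder between -0.054 and 0.054 m and y of ball1_center in the frame of feeder between 0.004 and 0.166 m and z of ball1_center in the frame of feeder between 0.06 and 0.16 m and x of ball2_center in the frame of feeder between -0.054 and 0.054 m and y of ball2_center in the frame of feeder between 0.004 and 0.166 m and z of ball2_center in the frame of feeder between 0.06 and 0.16 m and x of ball3_center in the frame of feeder between -0.054 and 0.054 m and y of ball3_center in the frame of feeder between 0.004 and 0.166 m and z of ball3_center in the frame of feeder between 0.06 and 0.16 m and x of ball4_center in the frame of feeder between -0.054 and 0.054 m and y of ball4_center in the frame of feeder between 0.004 and 0.166 m and z of ball4_center in the frame of feeder between 0.06 and 0.16 m and x of ball5_center in the frame of feeder between -0.054 and 0.054 m and y of ball5_center in the frame of feeder between 0.004 and 0.166 m and z of ball5_center in the frame of feeder between 0.06 and 0.16 m and value of joint plunger below 0.004 m), for 0.2 s.
2. the empty cup stands on the bench, let go, the pin still down (angle between cup_mid's own z axis and vertical below 0.15 rad and height (world z) of cup_mid between 0.028 and 0.0345 m and linear speed of cup below 0.03 m/s and contact force between the fingers and cup below 0.1 N and value of joint plunger below 0.004 m), for 0.2 s.
3. the fingers pull the plunger up (value of joint plunger above 0.029 m and contact force between the fingers and plunger above 3 N), for 0.2 s.
At the end, for the whole second after the job is handed in: the plunger is held by the fingers at least 29 mm up of its 34 mm, all six balls lie in the tray, and the cup stands upright (within 0.15 rad) on the bench, let go and at rest (all of step 3 and contact force between cup and plunger below 0.1 N and x of ball0_center in the frame of feeder between -0.06 and 0.06 m and y of ball0_center in the frame of feeder between -0.163 and -0.043 m and z of ball0_center in the frame of feeder between 0 and 0.044 m and x of ball1_center in the frame of feeder between -0.06 and 0.06 m and y of ball1_center in the frame of feeder between -0.163 and -0.043 m and z of ball1_center in the frame of feeder between 0 and 0.044 m and x of ball2_center in the frame of feeder between -0.06 and 0.06 m and y of ball2_center in the frame of feeder between -0.163 and -0.043 m and z of ball2_center in the frame of feeder between 0 and 0.044 m and x of ball3_center in the frame of feeder between -0.06 and 0.06 m and y of ball3_center in the frame of feeder between -0.163 and -0.043 m and z of ball3_center in the frame of feeder between 0 and 0.044 m and x of ball4_center in the frame of feeder between -0.06 and 0.06 m and y of ball4_center in the frame of feeder between -0.163 and -0.043 m and z of ball4_center in the frame of feeder between 0 and 0.044 m and x of ball5_center in the frame of feeder between -0.06 and 0.06 m and y of ball5_center in the frame of feeder between -0.163 and -0.043 m and z of ball5_center in the frame of feeder between 0 and 0.044 m and angle between cup_mid's own z axis and vertical below 0.15 rad and height (world z) of cup_mid between 0.028 and 0.0345 m and linear speed of cup below 0.03 m/s and contact force between the fingers and cup below 0.1 N); the arm keeps its last pose, push and grip.
It fails at once if the lidded tub is moved more than 30 mm (distance of tub from where it was at the start of the episode above 0.03 m).
It fails at once if the spray can is moved more than 30 mm (distance of can from where it was at the start of the episode above 0.03 m).
It fails at once if the gear is moved more than 30 mm (distance of gear from where it was at the start of the episode above 0.03 m).
It fails at once if the connecting rod is moved more than 30 mm (distance of conrod from where it was at the start of the episode above 0.03 m).
It also fails if it takes over 72 s, if anything falls off the work surface, if the arm or the gripper's body presses on something with over 40 N, if the wrist force passes 120 N, or if a joint passes its speed limit or range.

## Robot

A 6-joint arm with a two-finger parallel gripper is mounted at the origin on the work surface. World frame = base frame: x ahead of the robot, y to its left, z up, the work surface at z = 0. Lengths are in m, angles in rad, forces in N, time in s.
With the tool pointing down it reaches from about 0.25 to 0.775 m from the base axis. Payload 4 kg.
Tool frame: the origin (TCP) lies between the finger pads; the fingertips stand 8 mm ahead of it and the grasp point (between the pads) lies 11 mm behind it; z points along the fingers, x is the direction in which the jaws open and shut, and the axes are right-handed (so a half turn about z gives the same grasp; the last joint's range is limited). The gripper opens to 85 mm and grips with 20 to 120 N. Pads are 22 mm wide; open, the fingers measure 114 mm over their backs; the gripper's body (76 mm by 85 mm) begins 54 mm behind the grasp point. The pads swing forward as they close: fully open they stand 13 mm farther back than shut.
Start: joints at [-1.208, 0.087, 1.371, -0, 1.684, -0.103], TCP at [0.247, -0.491, 0.239] pointing down, gripper open.
Joint ranges: [-3.1, 3.1], [-0.76, 2.03], [0.27, 2.55], [-1.08, 4.22], [0.17, 2.65], [-2.57, 2.57]. Speed limits (rad/s): [2.79, 2.79, 3.14, 3.14, 3.14, 3.14].

## Interface

Orientations are given as [roll, pitch, yaw] about the fixed x, y, z axes, in that order (R = Rz(yaw) Ry(pitch) Rx(roll)).
In Python, from workcell import bot gives the robot as it stands. The module is installed in compiled form; this text tells all that it offers.
- The arm moves only by the shell command python3 -m pendant 'ROWS' [FORCE]. ROWS is JSON, a list of rows, each an object with "delta_rot": the turn, a rotation vector about the tool's x, y, z in degrees, a list of three; "dp": the shift along the tool's x, y, z in m, a list of three; "gripper": the opening in per cent of the stroke, from 0 (shut) to 100 (fully open). A call has 1 to 10 rows; each row is the pose to reach, as a shift and turn from the pose commanded when the call began, along the tool's axes at that moment; what a row does not reach only later rows make up. A row lasts 1/12 s, in which the tool goes at most 41.7 mm and 7.16 degrees, less where a joint would pass 70% of its speed; a pose out of reach is approached as far as the arm can. A call with a gripper value outside its range is refused whole. The fingers move at their own pace and stop on an object; FORCE is the grip in N (left out, the last holds). Time passes only in rows, so rows that repeat a pose let the fingers close. It gives the time, the measured TCP pose, the force and the opening at its end, in the units of the state.
- bot.sense(): the state, without advancing time (a new reading comes with each control period).
- bot.read_camera(name): name is "scene" or "top" or "wrist"; returns the picture (480x640x3 uint8, blue, green, red); there is no depth.
- bot.camera_params(name): a dict with "fx", "fy", "cx", "cy" (pixels), "k1" (the pictures are not rectified: a ray, as slopes to the right and down, at radius r is drawn at 1 + k1 r^2 times it, then the intrinsics apply), "R" (3x3) and "t" (3): a world point X has camera coordinates R X + t. Camera axes: x right, y down, z forward; pixel columns grow to the right and rows downward; lengths in m; the calibration is good to about 2 mm. A picture is of the moment at which its call begins: read the wrist's pose just before it. camera_params takes no time and is no camera call; for the wrist camera it gives the pose at the moment of the call.
- bot.hand_in(): hands the job in, once; it reports no verdict.
Trained networks look in the newest picture that a camera, given by its name, has taken for a name from the list of things; names that differ only in an ending like _2 or _b are one class to them, and where a whole thing is asked for, a point or a joint stands for the part that bears it (a point fixed in the world has none). Each returns a list of dicts, best first, with "p" (0 to 1); they miss things now and then, are a little off and sometimes report something else, mostly with a low value. They report only what shows in the picture. A call takes as long as a camera call. They do not tell look-alikes from the thing itself.
- bot.cut_out(camera, name): "pixels" (480x640 bool, what is visible of it) and "rect" ([centre column, centre row, width, height] in pixels, round what is visible of it).
The state is a dict: "time_s": time; "joints": joint angles; "qd": joint speeds; "joint_efforts": joint torques, N m; "tool_pos": TCP position; "orientation": TCP orientation; "ft_force": force on the tool from outside, world axes, zero at the start; "moment": the same for the moment, N m; "opening": opening from 0.0 (shut) to 1.0 (fully open).
Only numpy, scipy, OpenCV 4.12 (cv2) and the standard library are available. Lean on these libraries where they do the work, as an engineer would, in place of code of your own. Each camera call takes 0.05 s, during which the arm holds its last target.

## Working session

There is one attempt and no reset: what is moved stays moved. The work goes in short steps, Python scripts to look and compute and a shell command to move; the robot and the scene stay as the last step left them, time stands still between calls to the robot, and variables do not carry over. Pictures are saved under pics/ and viewed, and the job is handed in when it is done.

```bash
mkdir -p pics; ls
python3 - <<'E'
from workcell import bot
import cv2
s=bot.sense();print(s)
for c in ["scene","top","wrist"]:
    im=bot.read_camera(c);cv2.imwrite(f"pics/{c}0.png",im)
    p=bot.camera_params(c);print(c,p)
E
```

```text
pics
{'time_s': 0.0, 'joints': array([-1.20808761e+00,  8.79636173e-02,  1.37225185e+00, -3.97876497e-06,
        1.68364250e+00, -1.03101660e-01]), 'qd': array([ 3.34639515e-04, -2.13985874e-04, -5.50828754e-05,  4.00650396e-04,
       -3.91705528e-04, -4.93003745e-04]), 'joint_efforts': array([-7.13128775e-04, -3.51867557e+01, -3.13269997e+01, -2.92214181e-04,
        1.09018220e-02,  8.49183380e-06]), 'tool_pos': array([ 0.24684991, -0.49094411,  0.23813564]), 'orientation': array([-3.14136344e+00,  2.25369510e-03, -1.10498614e+00]), 'ft_force': array([ 0.75253703, -0.70228257, -1.04589577]), 'moment': array([-0.02027955, -0.0344319 , -0.01396642]), 'opening': 0.9984675147303258}
scene {'fx': 563.4179140514013, 'fy': 563.4179140514013, 'cx': 306.15064298980985, 'cy': 238.236155602303, 'k1': -0.1146620442010425, 'R': array([[ 0.72425229,  0.68944078, -0.01140333],
       [ 0.50585159, -0.54248641, -0.67068821],
       [-0.46858595,  0.47997908, -0.74165173]]), 't': array([-0.40336034, -0.19081909,  1.7176892 ])}
top {'fx': 583.6073045202816, 'fy': 583.6073045202816, 'cx': 313.69325540249093, 'cy': 244.1171597497577, 'k1': 0.02533590972992456, 'R': array([[ 0.0040283 , -0.99984367,  0.01721649],
       [-0.99826342, -0.00503257, -0.05869251],
       [ 0.05876997, -0.01695016, -0.99812764]]), 't': array([-0.00404008,  0.54465515,  1.21863304])}
wrist {'fx': 350.8895598288522, 'fy': 350.8895598288522, 'cx': 323.58037032624696, 'cy': 241.4792255646799, 'k1': -0.06668062563634228, 'R': array([[ 0.44984909, -0.89310273, -0.00181909],
       [-0.84903051, -0.42828042,  0.30939146],
       [-0.27709743, -0.13763501, -0.95093302]]), 't': array([-0.5485088 , -0.04101908,  0.38034244])}
```

View pics/top0.png

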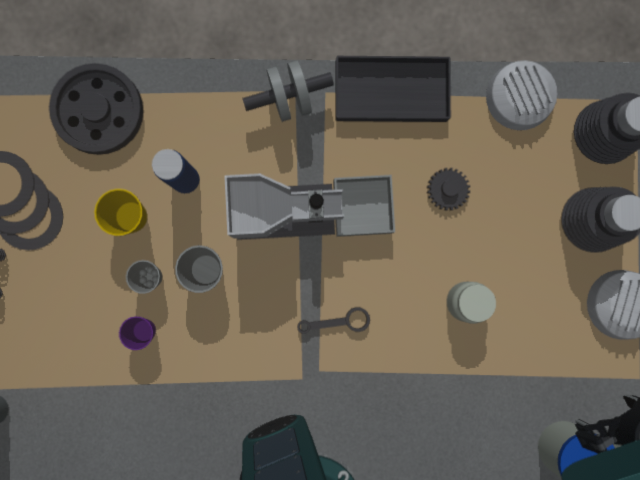

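View pics/scene0.png

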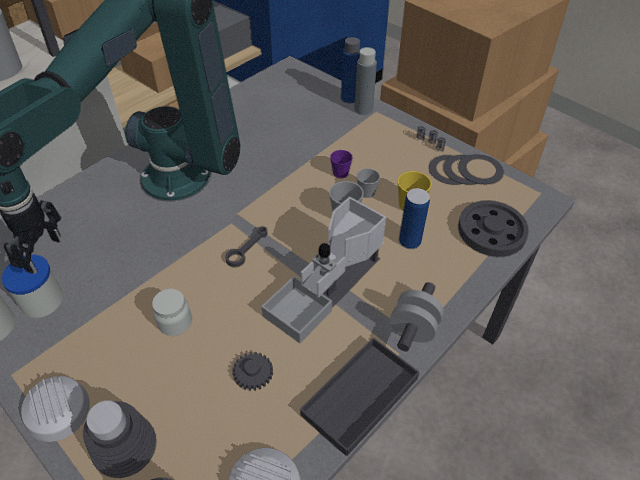

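View pics/wrist0.png

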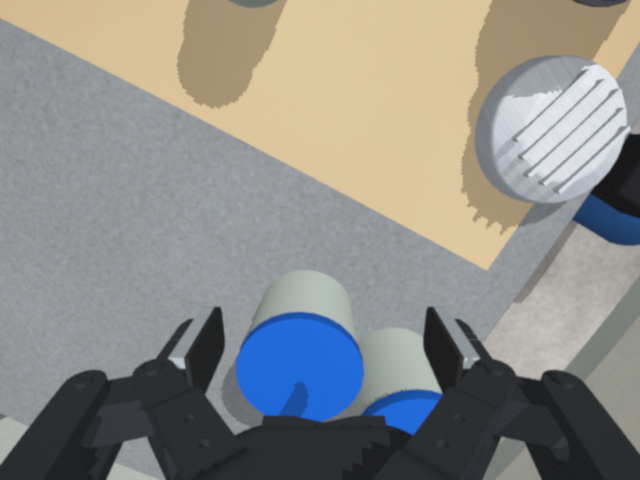

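The top view shows the target cup (small, grey, with balls) near (143,277). Its look-alikes are a big grey cup at (198,269), a purple one at (137,333) and a yellow one at (120,212). The feeder runs from (226,205), the hopper end, to (393,205), the tray end, with the knob at (316,201). I'll zoom in to find accurate edges.

```bash
cat > h.py <<'E'
import numpy as np, cv2
from scipy.spatial.transform import Rotation as Rn
from scipy.optimize import least_squares
from workcell import bot
def proj(P,X):
    X=np.atleast_2d(X); c=X@np.array(P['R']).T+P['t']; s=c[:,:2]/c[:,2:]
    r2=(s**2).sum(1,keepdims=True); s=s*(1+P['k1']*r2)
    return s*[P['fx'],P['fy']]+[P['cx'],P['cy']]
def ray(P,uv):
    d=(np.array(uv,float)-[P['cx'],P['cy']])/[P['fx'],P['fy']]
    s=d.copy()
    for _ in range(20): s=d/(1+P['k1']*(s@s))
    R=np.array(P['R']); return -R.T@P['t'], R.T@np.array([s[0],s[1],1])
def atz(P,uv,z):
    o,d=ray(P,uv); return o+d*(z-o[2])/d[2]
E
python3 - <<'E'
import cv2
a=cv2.imread('pics/top0.png')
cv2.imwrite('pics/top_f.png',cv2.resize(a[160:255,215:405],None,fx=4,fy=4,interpolation=cv2.INTER_CUBIC))
cv2.imwrite('pics/top_c.png',cv2.resize(a[185:360,80:240],None,fx=4,fy=4,interpolation=cv2.INTER_CUBIC)[:600])
b=cv2.imread('pics/scene0.png')
cv2.imwrite('pics/sc_f.png',cv2.resize(b[140:345,250:450],None,fx=4,fy=2.9*1,interpolation=cv2.INTER_CUBIC))
E
python3 - <<'E'
from h import *
for c in ['top','scene']:
    for n in ['cup','feeder','plunger_knob','can','tub','gear','conrod']:
        for d in bot.cut_out(c,n)[:5]: print(c,n,round(d['p'],2),np.round(d['rect'],1),d['pixels'].sum())
E
```

```text
top cup 0.89 [138.1 332.   33.4  35.3] 874
top cup 0.86 [145.8 277.1  37.7  32.8] 678
top cup 0.68 [120.  211.9  49.9  45.1] 1954
top cup 0.66 [199.8 269.2  48.1  49.2] 1755
top feeder 0.55 [310.6 206.7 172.2  69.4] 9708
top plunger_knob 0.62 [315.6 200.5   9.9  21.4] 183
top tub 0.97 [469.6 301.7  49.2  45.4] 1719
top gear 0.78 [447.9 190.8  45.9  44.6] 1427
top conrod 0.83 [333.8 320.9  68.9  26.6] 736
scene cup 0.91 [342.  165.7  22.4  28.6] 517
scene cup 0.89 [346.4 194.3  36.1  26.6] 665
scene cup 0.84 [414.9 188.7  41.1  37.4] 678
scene cup 0.71 [368.4 182.6  25.   29.6] 496
scene cup 0.42 [245.9 247.2  42.5  41.4] 482
scene feeder 0.55 [325.7 269.1 126.6 140.7] 7819
scene plunger_knob 0.57 [324.9 259.3  13.9  35.8] 198
scene can 0.8 [413.8 218.3  34.8  62.5] 1378
scene tub 0.93 [173.4 312.7  39.5  47.4] 1500
scene tub 0.4 [244.5 247.6  43.2  42.2] 547
scene gear 0.66 [251.9 372.   39.   42. ] 1196
scene conrod 0.59 [244.2 247.9  48.5  41.7] 441
```

View pics/top_f.png

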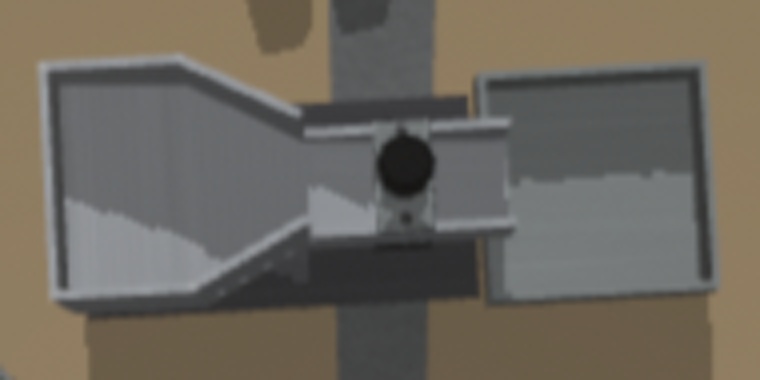

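View pics/top_c.png

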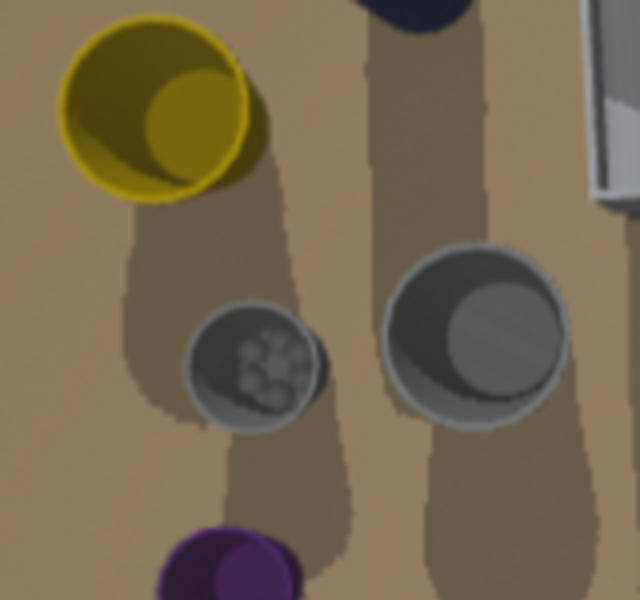

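View pics/sc_f.png

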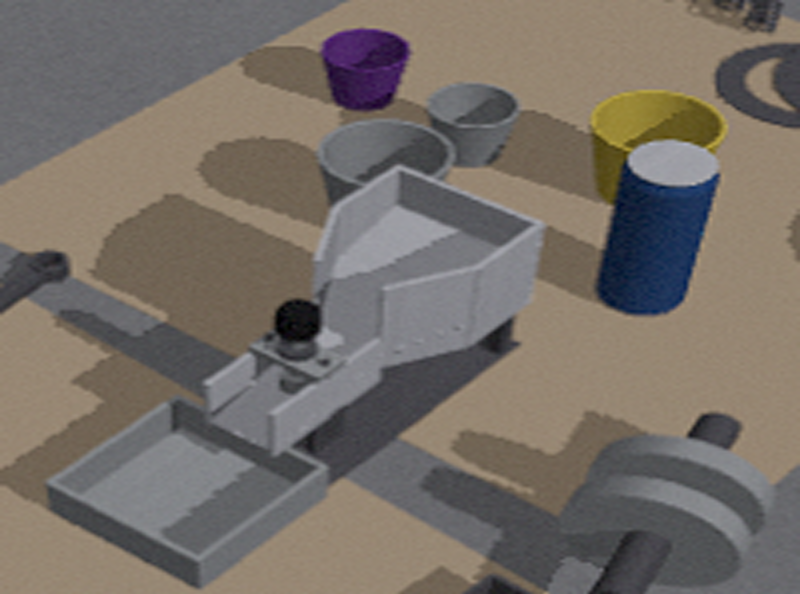

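Run:
```python
from h import *
P=bot.camera_params('top');S=bot.camera_params('scene')
c=np.array([[40,64],[52,298],[474,75],[704,63],[716,292],[487,303],[405,165]],float)
px=(c+.5)/4-.5+[215,160]
M=np.array([[56,170,160],[-56,170,160],[60,-43,44],[60,-163,44],[-60,-163,44],[-60,-43,44],[0,0,160]])/1000.
# scene: crop x/4+250, y/2.9+140
cs=np.array([[400,167],[541,224],[48,490],[203,583],[326,478],[178,402],[298,308]],float)
ps=np.c_[cs[:,0]/4+250,cs[:,1]/2.9+140]
Ms=np.array([[-56,170,160],[56,170,160],[-60,-163,44],[60,-163,44],[60,-43,44],[-60,-43,44],[0,0,157]])/1000.
def w(q,M):
    return M@Rn.from_euler('z',q[2]).as_matrix().T+[q[0],q[1],0]
for use in (0,1,2):
    f=lambda q: np.r_[(proj(P,w(q,M))-px).ravel()*(use!=1),(proj(S,w(q,Ms))-ps).ravel()*(use!=0)]
    r=least_squares(f,[.6,0,0]);print(r.x,np.degrees(r.x[2]),np.round(r.fun.reshape(-1,2),1).tolist())
np.save('feeder.npy',r.x)
for n,u,cc,z in [('cup',(253,367),0,.065),('big',(475,336),0,.09),('yel',(154,110),0,.09),('pur',(228,591),0,.065)]:
    p=(np.array(u)+.5)/4-.5+[80,185]; print(n,atz(P,p,z), atz(P,p+[17,0],z)-atz(P,p,z))
# scene cup rim centre crop (472,108)
print('cup scene',atz(S,[472/4+250,108/2.9+140],.065))
print('can',atz(P,[168,164],.17),'tub',atz(P,[475,302],.085))
```

```text
[ 0.61833512 -0.00271331  0.05648159] 3.236156951261298 [[-1.0, -0.4], [-1.3, 0.6], [0.6, -0.2], [0.5, -0.0], [1.0, 0.1], [0.5, 0.3], [-0.1, -0.4], [-0.0, -0.0], [0.0, -0.0], [-0.0, -0.0], [-0.0, -0.0], [-0.0, -0.0], [-0.0, -0.0], [-0.0, -0.0]]
[ 0.62757861 -0.00959292  0.07798923] 4.468453896483718 [[0.0, -0.0], [0.0, -0.0], [0.0, -0.0], [0.0, -0.0], [0.0, -0.0], [0.0, -0.0], [0.0, -0.0], [-1.4, 0.8], [0.6, 1.1], [-0.4, 0.9], [0.0, -4.0], [1.3, -1.5], [-0.4, -0.1], [0.1, 3.5]]
[ 0.62134673 -0.00458089  0.06616301] 3.7908613662215815 [[-0.2, -1.1], [0.1, -0.1], [1.2, -1.8], [1.1, -2.2], [2.1, -2.2], [1.7, -1.4], [0.9, -2.0], [-1.2, -1.2], [0.4, -0.7], [-1.1, -2.5], [-1.3, -7.2], [0.4, -4.1], [-0.7, -2.9], [-0.4, 0.9]]
cup [0.47509274 0.34244814 0.065     ] [ 0.00011238 -0.03390192  0.        ]
big [0.49067933 0.22726973 0.09      ] [ 0.00013135 -0.03342999  0.        ]
yel [0.60174531 0.38678849 0.09      ] [ 0.00022905 -0.03328561  0.        ]
pur [0.36340171 0.35229484 0.065     ] [ 9.11437816e-06 -3.36721855e-02  0.00000000e+00]
cup scene [0.48073131 0.33758063 0.065     ]
can [0.68306874 0.2718617  0.17      ] tub [ 0.4267988 -0.3220264  0.085    ]
```

```bash
cat >> h.py <<'E'
import json
def cur():
    s=bot.sense(); return np.array(s['tool_pos']),Rn.from_euler('xyz',s['orientation']),s
def tool(heading,e,xsign=1,roll=0):
    """heading deg, e deg below horizontal; tool x to the left (xsign 1) or right"""
    h,e=np.radians([heading,e]); z=np.array([np.cos(e)*np.cos(h),np.cos(e)*np.sin(h),-np.sin(e)])
    x=np.array([-np.sin(h),np.cos(h),0])*xsign; y=np.cross(z,x)
    return Rn.from_matrix(np.c_[x,y,z])*Rn.from_euler('z',roll,degrees=True)
def delta(pos,R,base=None):
    p,R0,s=cur()
    if base: p,R0=base
    dp=R0.inv().apply(np.array(pos)-p); rv=(R0.inv()*R).as_rotvec(degrees=True)
    print('dp',np.round(dp,4).tolist(),'delta_rot',np.round(rv,2).tolist(),'rows>=',round(max(np.linalg.norm(dp)/.0417,np.linalg.norm(rv)/7.16),1))
def log():
    p,R0,s=cur()
    with open('log.jsonl','a') as f: f.write(json.dumps({k:np.array(v).tolist() for k,v in s.items()})+'\n')
    print('t',round(s['time_s'],2),'j',np.round(s['joints'],3).tolist(),'p',np.round(p,4).tolist(),'F',np.round(s['ft_force'],1).tolist(),'op',round(s['opening'],3))
E
python3 - <<'E'
from h import *
log()
P=bot.camera_params('wrist');p,R,s=cur()
print('cam in tool',R.inv().apply(-np.array(P['R']).T@P['t']-p), R.inv().apply(np.array(P['R'])[2]))
print('A');delta([.36,.0,.3],tool(0,80,1))
delta([.36,.0,.3],tool(0,80,-1))
E
```

```text
t 0.85 j [-1.208, 0.087, 1.371, -0.0, 1.684, -0.103] p [0.247, -0.4914, 0.2394] F [1.0, -0.5, 1.0] op 1.003
cam in tool [-0.00073408 -0.07911455 -0.13496458] [1.60528423e-04 3.09548580e-01 9.50883616e-01]
A
dp [-0.3883, -0.3217, -0.0607] delta_rot [-3.16, 13.37, -152.8] rows>= 21.4
dp [-0.3883, -0.3217, -0.0607] delta_rot [9.82, 2.32, 26.62] rows>= 12.2
```

```bash
python3 -m pendant '[{"dp":[-0.388,-0.322,-0.061],"delta_rot":[9.8,2.3,26.6],"gripper":100},{"dp":[-0.388,-0.322,-0.061],"delta_rot":[9.8,2.3,26.6],"gripper":100},{"dp":[-0.388,-0.322,-0.061],"delta_rot":[9.8,2.3,26.6],"gripper":100},{"dp":[-0.388,-0.322,-0.061],"delta_rot":[9.8,2.3,26.6],"gripper":100},{"dp":[-0.388,-0.322,-0.061],"delta_rot":[9.8,2.3,26.6],"gripper":100},{"dp":[-0.388,-0.322,-0.061],"delta_rot":[9.8,2.3,26.6],"gripper":100},{"dp":[-0.388,-0.322,-0.061],"delta_rot":[9.8,2.3,26.6],"gripper":100},{"dp":[-0.388,-0.322,-0.061],"delta_rot":[9.8,2.3,26.6],"gripper":100},{"dp":[-0.388,-0.322,-0.061],"delta_rot":[9.8,2.3,26.6],"gripper":100},{"dp":[-0.388,-0.322,-0.061],"delta_rot":[9.8,2.3,26.6],"gripper":100}]' 40
python3 - <<'E'
from h import *
log(); p,R,s=cur(); print(R.as_euler('xyz'))
T=tool(36,55,-1); z=T.as_matrix()[:,2]
print(z, np.array([.475,.342,.036])-.14*z)
delta(np.array([.475,.342,.036])-.14*z,T)
E
```

```text
time_s: 1.68
tool_pos: [0.3397, -0.0867, 0.2901]
orientation: [-2.966, -0.001, -1.572]
ft_force: [0.8, 0.6, 0.1]
opening: 1.002
t 1.68 j [-0.487, -0.5, 1.763, 0.082, 1.721, 1.104] p [0.3397, -0.0867, 0.2901] F [0.8, 0.6, 0.1] op 1.002
[-2.96550556e+00 -5.14573796e-04 -1.57194292e+00]
[ 0.46403308  0.33713977 -0.81915204] [0.41003537 0.29480043 0.15068129]
dp [-0.3816, -0.0444, 0.1493] delta_rot [24.09, -13.96, -33.56] rows>= 9.9
```

```bash
python3 -m pendant '[{"dp":[-0.382,-0.044,0.149],"delta_rot":[24.1,-14,-33.6],"gripper":100},{"dp":[-0.382,-0.044,0.149],"delta_rot":[24.1,-14,-33.6],"gripper":100},{"dp":[-0.382,-0.044,0.149],"delta_rot":[24.1,-14,-33.6],"gripper":100},{"dp":[-0.382,-0.044,0.149],"delta_rot":[24.1,-14,-33.6],"gripper":100},{"dp":[-0.382,-0.044,0.149],"delta_rot":[24.1,-14,-33.6],"gripper":100},{"dp":[-0.382,-0.044,0.149],"delta_rot":[24.1,-14,-33.6],"gripper":100},{"dp":[-0.382,-0.044,0.149],"delta_rot":[24.1,-14,-33.6],"gripper":100},{"dp":[-0.382,-0.044,0.149],"delta_rot":[24.1,-14,-33.6],"gripper":100},{"dp":[-0.382,-0.044,0.149],"delta_rot":[24.1,-14,-33.6],"gripper":100},{"dp":[-0.382,-0.044,0.149],"delta_rot":[24.1,-14,-33.6],"gripper":100}]'
python3 - <<'E'
from h import *
log(); P=bot.camera_params('wrist'); im=bot.read_camera('wrist'); cv2.imwrite('pics/w1.png',im); np.save('w1P.npy',P,allow_pickle=True)
for d in bot.cut_out('wrist','cup'): print(d['p'],np.round(d['rect'],1))
E
```

```text
time_s: 2.52
tool_pos: [0.4083, 0.2963, 0.1501]
orientation: [-2.53, 0.002, -0.938]
ft_force: [1.0, -0.7, 0.7]
opening: 0.999
t 2.52 j [0.447, -0.38, 2.071, 0.143, 0.852, 1.324] p [0.4083, 0.2963, 0.1501] F [1.0, -0.7, 0.7] op 0.999
0.9 [375.5  79.1 119.  137.4]
0.88 [485.8 291.  154.5 142.7]
0.83 [213.8 333.8 102.1 103.6]
0.66 [327.4 220.6  92.   93.3]
```

View pics/w1.png

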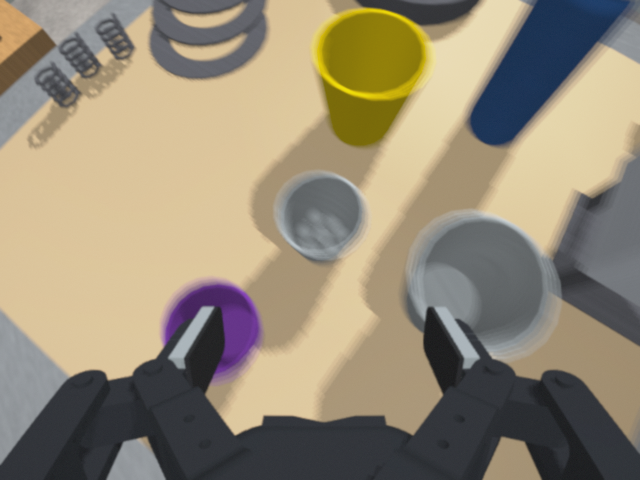

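The wrist view, slightly motion-blurred, shows the target cup with its balls at (321,215), between the purple cup at (213,325), the big grey cup at (485,285) and the yellow one at (372,70). I'll retake it now the arm has settled, and fit the arm model.

Run:
```python
from h import *
P=bot.camera_params('wrist'); im=bot.read_camera('wrist'); cv2.imwrite('pics/w2.png',im)
log()
cv2.imwrite('pics/w2c.png',cv2.resize(im[120:300,220:420],None,fx=4,fy=4,interpolation=cv2.INTER_CUBIC)[:600])
import pickle; pickle.dump(P,open('w2P.pkl','wb'))
D=[json.loads(l) for l in open('log.jsonl')]
def fk(q,g):
    d1,a1,L2,a3,L4,L6=g
    Ry=lambda a:Rn.from_euler('y',a); Rz=lambda a:Rn.from_euler('z',a)
    R=Rz(q[0]); p=np.array([0,0,d1])+R.apply([a1,0,0]); R=R*Ry(q[1]); p=p+R.apply([0,0,L2]); R=R*Ry(q[2]); p=p+R.apply([a3,0,L4])
    R=R*Rz(q[3])*Ry(q[4]); p=p+R.apply([0,0,L6]); return p,R*Rz(q[5])
for d in D:
    R=fk(d['joints'],[0]*6)[1]; M=Rn.from_euler('xyz',d['orientation']); print((R.inv()*M).as_rotvec(degrees=True))
f=lambda g:np.concatenate([fk(d['joints'],g)[0]-d['tool_pos'] for d in D])
r=least_squares(f,[.2,0,.4,0,.4,.2]);print(r.x,r.fun.round(4))
```

```text
t 2.67 j [0.446, -0.377, 2.072, 0.147, 0.856, 1.318] p [0.407, 0.2961, 0.1478] F [1.3, -0.3, 0.0] op 1.002
[-2.45433556e-14  3.78408242e-14  1.80000000e+02]
[-1.74860126e-14 -5.99520433e-14 -1.80000000e+02]
[ 2.99760217e-14 -8.49320614e-14 -1.80000000e+02]
[-1.99840144e-14 -2.49800181e-14 -1.80000000e+02]
[ 0.88835203 -0.29404036  0.78952094  0.69997066  0.70123231  0.83870001] [-0.0517 -0.0233 -0.0197 -0.0092 -0.0111  0.0106  0.002   0.0004  0.0056
 -0.0026 -0.0001  0.0035]
```

View pics/w2c.png

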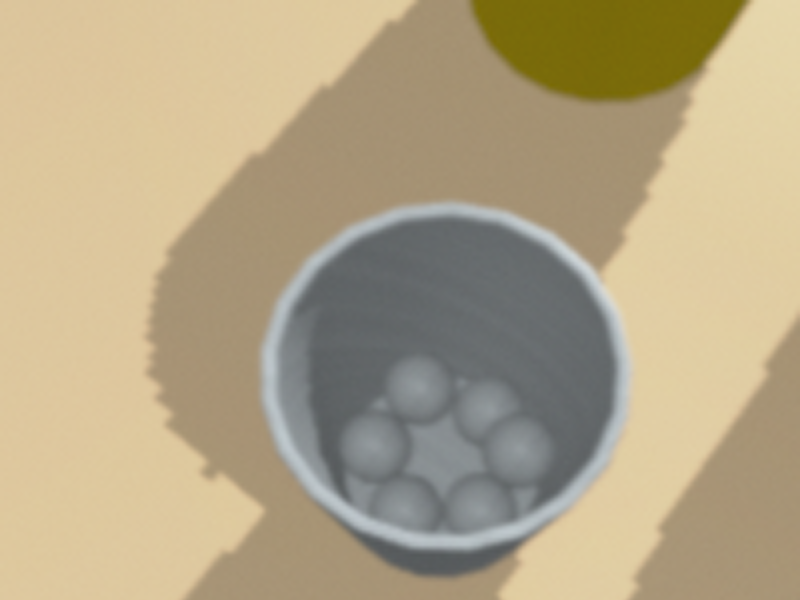

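```bash
cat >> h.py <<'E'
def fk(q,g):
    d1,a1,s,L2,a3,L4,L6=g
    Ry=lambda a:Rn.from_euler('y',a); Rz=lambda a:Rn.from_euler('z',a)
    R=Rz(q[0]); p=np.array([0,0,d1])+R.apply([a1,s,0]); R=R*Ry(q[1]); p=p+R.apply([0,0,L2]); R=R*Ry(q[2]); p=p+R.apply([a3,0,L4])
    R=R*Rz(q[3])*Ry(q[4]); p=p+R.apply([0,0,L6]); return p,R*Rz(q[5]+np.pi)
E
python3 - <<'E'
from h import *
D=[json.loads(l) for l in open('log.jsonl')]
f=lambda g:np.concatenate([fk(d['joints'],g)[0]-d['tool_pos'] for d in D])
for prior in (1e-4,1e-3):
    r=least_squares(lambda g:np.r_[f(g),prior*(g-[.2,0,.06,.4,0,.4,.2])],[.2,0,.06,.4,0,.4,.2]);print(r.x.round(4),r.fun.round(4).tolist())
import pickle; P=pickle.load(open('w2P.pkl','rb'))
# cup: fit rim ellipse outer edge points (crop px)
pts=np.array([[262,368],[300,258],[445,203],[590,262],[630,372],[600,470],[445,550],[320,490]],float)
px=(pts+.5)/4-.5+[220,120]
th=np.linspace(0,2*np.pi,721)
def res(q):
    X=np.c_[q[0]+.034*np.cos(th),q[1]+.034*np.sin(th),np.full(721,.065)]; u=proj(P,X)
    return [ (lambda d: np.min(d))(np.hypot(*(u-p).T)) for p in px]
r=least_squares(res,[.475,.342],diff_step=1e-4);print(r.x,np.round(r.fun,2), atz(P,px.mean(0),.065))
pc=cv2.fitEllipse(px.astype(np.float32));print(pc)
E
```

```text
[0.1526 0.     0.0566 0.449  0.1007 0.4998 0.3168] [0.0, 0.0, 0.0, 0.0, -0.0, -0.0, 0.0, -0.0, -0.0, 0.0, -0.0, -0.0, -0.0, 0.0, -0.0, 0.0, 0.0, 0.0, 0.0]
[0.1526 0.     0.0566 0.449  0.1007 0.4998 0.3168] [0.0, 0.0, 0.0, 0.0, -0.0, -0.0, 0.0, -0.0, -0.0, 0.0, -0.0, -0.0, -0.0, 0.0, -0.0, 0.0, 0.0001, 0.0001, 0.0001]
[0.47495964 0.34379273] [0.68 0.75 1.44 0.3  0.96 0.49 0.74 1.97] [0.47421902 0.34268425 0.065     ]
((331.2997741699219, 212.777587890625), (86.56776428222656, 92.64342498779297), 105.41917419433594)
```

```bash
cat >> h.py <<'E'
G=[0.1526,0,0.0566,0.449,0.1007,0.4998,0.3168]
LO=np.array([-3.1,-.76,.27,-1.08,.17,-2.57]);HI=np.array([3.1,2.03,2.55,4.22,2.65,2.57])
def ik(pos,R):
    d1,_,s,L2,a3,L4,L6=G
    w=np.array(pos)-L6*R.as_matrix()[:,2]; rho=np.hypot(w[0],w[1])
    if rho<s: return None
    j1=np.arctan2(w[1],w[0])-np.arcsin(s/rho); r=np.sqrt(rho**2-s**2); h=w[2]-d1
    Lf=np.hypot(a3,L4); off=np.arctan2(a3,L4); D=np.hypot(r,h)
    c=(D*D-L2**2-Lf**2)/(2*L2*Lf)
    if abs(c)>1: return None
    b=np.arccos(c)  # bend
    j3=b-off; j2=np.arctan2(r,h)-np.arctan2(Lf*np.sin(b),L2+Lf*np.cos(b))
    R36=(Rn.from_euler('z',j1)*Rn.from_euler('y',j2+j3)).inv()*R*Rn.from_euler('z',np.pi)
    a=R36.as_euler('ZYZ'); j4,j5,j6=a
    if j5<0: j4+=np.pi;j5=-j5;j6+=np.pi
    j4=(j4+1.08)%(2*np.pi)-1.08; j6=(j6+np.pi)%(2*np.pi)-np.pi
    return np.array([j1,j2,j3,j4,j5,j6])
def margin(q):
    return -9 if q is None else float(np.min(np.minimum(q-LO,HI-q)))
E
cat > search.py <<'E'
from h import *
p,R0,s=cur(); print(ik(p,R0).round(3),s['joints'].round(3))
f=np.array([.618,-.003,np.radians(3.24)]); Fz=Rn.from_euler('z',f[2])
g=.012
for e in (50,60,75,90):
  for hd in (30,36,42):
   for xs in (-1,1):
    T=tool(hd,e,xs); z=T.as_matrix()[:,2]; C=np.array([.475,.343,.036]); q=ik(C+g*z,T)
    if margin(q)<.03: continue
    ax=T.inv().apply([0,0,1])   # cup axis in tool
    out=[]
    for tilt in (108,):
     for az in range(-180,180,10):
      for sp in range(0,360,10):
        t,a=np.radians([tilt,az]); A=np.array([np.sin(t)*np.cos(a),np.sin(t)*np.sin(a),np.cos(t)])
        # rotation mapping ax->A with spin
        R1=Rn.align_vectors([A],[ax])[0]; R=Rn.from_rotvec(A*np.radians(sp))*R1
        down=np.array([0,0,-1.])-A*(-A[2]); down/=np.linalg.norm(down)
        lip=.0325*A+.034*down
        # lip target in feeder: x,y ; shift against horizontal exit direction
        h=np.array([np.cos(a),np.sin(a),0]); lipT=np.r_[f[:2],0]+Fz.apply([0,.118,.178])-.012*h
        Cc=lipT-lip; zt=R.as_matrix()[:,2]; yt=R.as_matrix()[:,1];xt=R.as_matrix()[:,0]
        q2=ik(Cc+g*zt,R); m=margin(q2)
        if m<.05: continue
        # body corners and fingertip min height
        zmin=min((Cc-d*zt+sx*xt*.045+sy*yt*.043)[2] for d in (.054,.15) for sx in(-1,1) for sy in (-1,1))
        cam=Cc+g*zt-.135*zt-.079*yt
        fmin=min((Cc+.02*zt+sx*xt*.05+sy*yt*.011)[2] for sx in(-1,1) for sy in (-1,1))
        if min(zmin,fmin,cam[2]-.02)<.172: continue
        out.append((m,az,sp,np.abs(q2-q).max(),zmin,fmin,zt.round(2),q2.round(2)))
    out.sort(key=lambda o:o[3]-2*min(o[0],.3))
    print('GRASP',e,hd,xs,q.round(2),margin(q).__round__(2),len(out))
    for o in out[:3]: print('   ',np.round(o[0],2),o[1],o[2],np.round(o[3:6],2),o[6],o[7])
E
python3 search.py
```

```text
[ 0.446 -0.377  2.072  0.147  0.856  1.318] [ 0.446 -0.377  2.072  0.147  0.856  1.318]
GRASP 50 30 -1 [ 0.53  0.    2.08 -0.01  0.36  1.59] 0.19 29
    0.14 -90 200 [1.23 0.19 0.19] [ 0.22  0.92 -0.34] [-0.34  0.27  1.64  1.21  1.55  2.43]
    0.1 -80 190 [1.38 0.19 0.19] [ 0.01  0.94 -0.35] [-0.32  0.38  1.49  1.13  1.74  2.47]
    0.2 -60 180 [1.65 0.19 0.19] [-0.29  0.89 -0.35] [-0.27  0.54  1.26  1.05  2.01  2.37]
GRASP 50 30 1 [ 0.53  0.    2.08 -0.01  0.36 -1.55] 0.19 131
    0.95 -100 20 [1.2 0.2 0.2] [ 0.19  0.91 -0.37] [-0.33  0.28  1.6   1.17  1.56 -0.38]
    0.91 -90 20 [1.23 0.19 0.19] [ 0.22  0.92 -0.34] [-0.34  0.27  1.64  1.21  1.55 -0.71]
    0.86 -100 30 [1.23 0.19 0.19] [ 0.3   0.88 -0.36] [-0.33  0.22  1.69  1.22  1.46 -0.55]
GRASP 50 36 -1 [ 0.48 -0.    2.08  0.26  0.38  1.21] 0.21 29
    0.14 -90 200 [1.22 0.19 0.19] [ 0.22  0.92 -0.34] [-0.34  0.27  1.64  1.21  1.55  2.43]
    0.1 -80 190 [1.36 0.19 0.19] [ 0.01  0.94 -0.35] [-0.32  0.38  1.49  1.13  1.74  2.47]
    0.2 -60 180 [1.63 0.19 0.19] [-0.29  0.89 -0.35] [-0.27  0.54  1.26  1.05  2.01  2.37]
GRASP 50 
[... 2139 characters left out ...]
1.33  1.66 -0.79]
GRASP 75 30 -1 [ 0.53  0.15  1.77 -0.    0.96  1.58] 0.78 0
GRASP 75 30 1 [ 0.53  0.15  1.77 -0.    0.96 -1.56] 0.78 0
GRASP 75 36 -1 [0.51 0.15 1.77 0.04 0.96 1.44] 0.78 0
GRASP 75 36 1 [ 0.51  0.15  1.77  0.04  0.96 -1.7 ] 0.78 0
GRASP 75 42 -1 [0.5  0.15 1.77 0.07 0.97 1.3 ] 0.78 0
GRASP 75 42 1 [ 0.5   0.15  1.77  0.07  0.97 -1.84] 0.73 0
GRASP 90 30 -1 [0.53 0.3  1.56 0.   1.28 1.58] 0.99 0
GRASP 90 30 1 [ 0.53  0.3   1.56  0.    1.28 -1.57] 0.99 0
GRASP 90 36 -1 [0.53 0.3  1.56 0.   1.28 1.47] 0.99 0
GRASP 90 36 1 [ 0.53  0.3   1.56  0.    1.28 -1.67] 0.9 0
GRASP 90 42 -1 [0.53 0.3  1.56 0.   1.28 1.37] 0.99 0
GRASP 90 42 1 [ 0.53  0.3   1.56  0.    1.28 -1.78] 0.79 0
```

```bash
cat > s2.py <<'E'
from h import *
f=np.array([.618,-.003,np.radians(3.24)]); Fz=Rn.from_euler('z',f[2]); g=.012
for e in (52,57):
    T=tool(36,e,1); z=T.as_matrix()[:,2]; C=np.array([.475,.343,.036]); q=ik(C+g*z,T); ax=T.inv().apply([0,0,1])
    out=[]
    for az in range(-180,180,5):
      for sp in range(0,360,10):
        t,a=np.radians([110,az]); A=np.array([np.sin(t)*np.cos(a),np.sin(t)*np.sin(a),np.cos(t)])
        R=Rn.from_rotvec(A*np.radians(sp))*Rn.align_vectors([A],[ax])[0]
        h=np.array([np.cos(a),np.sin(a),0]); k=np.cross([0,0,1],h)
        lip=.020*h-[0,0,.042]; Cc=np.r_[f[:2],0]+Fz.apply([0,.115,.182])-.013*h-lip
        ms=[];zb=[]
        for tt in np.arange(0,111,10):
            Rt=Rn.from_rotvec(-k*np.radians(110-tt))*R; M=Rt.as_matrix(); xt,yt,zt=M.T
            ms.append(margin(ik(Cc+g*zt,Rt)))
            zb.append(min([(Cc-d*zt+sx*xt*.045+sy*yt*.043)[2] for d in (.054,.15) for sx in(-1,1) for sy in (-1,1)]+[(Cc+.02*zt+sx*xt*.05+sy*yt*.011)[2] for sx in(-1,1) for sy in (-1,1)]+[(Cc+g*zt-.135*zt-.079*yt)[2]-.02]))
        if min(ms)<.1 or min(zb)<.172: continue
        lipd=-(lip@zt)  # lip behind grasp
        Ru=Rn.from_rotvec(-k*np.radians(110))*R; q1=ik(Cc+g*Ru.as_matrix()[:,2],Ru);q2=ik(Cc+g*zt,R)
        out.append((np.abs(q1-q).max(),az,sp,min(ms),min(zb),lipd,Cc.round(3),zt.round(2),q1.round(2),q2.round(2)))
    out.sort(key=lambda o:o[0]-1.0*min(o[3],.4)+10*max(o[5],.0))
    print(e,q.round(2),len(out))
    for o in out[:8]: print(np.round(o[0],2),o[1],o[2],np.round(o[3:6],3),*o[6:])
E
python3 s2.py
python3 - <<'E'
from h import *
T=tool(36,55,1); z=T.as_matrix()[:,2]; print(ik(np.array([.475,.343,.036])-.12*z,T))
E
```

```text
52 [ 0.48  0.    2.06  0.22  0.43 -1.89] 215
0.42 -35 320 [0.393 0.172 0.011] [0.584 0.131 0.224] [-0.51  0.85 -0.17] [ 0.14 -0.19  1.82 -0.03  0.85 -1.52] [-0.25  0.7   1.12  1.12  2.26 -1.16]
0.42 -30 310 [0.307 0.175 0.01 ] [0.583 0.128 0.224] [-0.6   0.77 -0.19] [ 0.12 -0.19  1.82 -0.01  0.85 -1.56] [-0.21  0.74  1.03  1.07  2.34 -1.11]
0.42 -25 300 [0.22  0.177 0.009] [0.582 0.126 0.224] [-0.69  0.69 -0.22] [ 0.11 -0.2   1.83  0.01  0.85 -1.59] [-0.18  0.79  0.94  1.02  2.43 -1.08]
0.42 -20 290 [0.131 0.18  0.008] [0.58  0.123 0.224] [-0.77  0.59 -0.24] [ 0.1  -0.2   1.83  0.03  0.85 -1.61] [-0.14  0.83  0.86  0.95  2.52 -1.05]
0.46 -20 300 [0.179 0.174 0.01 ] [0.58  0.123 0.224] [-0.72  0.66 -0.19] [ 0.02 -0.2   1.83  0.23  0.88 -1.94] [-0.17  0.81  0.92  1.03  2.47 -1.16]
0.73 -40 320 [0.433 0.176 0.01 ] [0.586 0.133 0.224] [-0.47  0.86 -0.21] [ 0.23 -0.16  1.79 -0.25  0.89 -1.15] [-0.25  0.67  1.14  1.1   2.22 -1.06]
0.69 -35 310 [0.345 0.178 0.009] [0.584 0.131 0.224] [-0.57  0.79 -0.23] [ 0.21 -0.16  1.8  -0.23  0.88 -1.19] [-0.22  0.72  1.05  1.05  2.3  -1.02]
0.66 -30 300
[... 746 characters left out ...]
  0.77  1.    1.09  2.38 -0.94]
0.65 -30 300 [0.179 0.178 0.011] [0.583 0.128 0.224] [-0.73  0.66 -0.19] [ 0.22 -0.12  1.73 -0.22  1.   -1.16] [-0.16  0.82  0.91  1.04  2.47 -0.9 ]
1.0 -45 320 [0.39  0.177 0.012] [0.588 0.135 0.224] [-0.52  0.84 -0.18] [ 0.3  -0.06  1.67 -0.39  1.09 -0.81] [-0.23  0.71  1.1   1.12  2.26 -0.89]
1.04 -50 330 [0.478 0.175 0.012] [0.59  0.137 0.224] [-0.42  0.89 -0.16] [ 0.31 -0.04  1.65 -0.4   1.1  -0.77] [-0.26  0.66  1.19  1.16  2.17 -0.93]
0.97 -40 310 [0.302 0.18  0.011] [0.586 0.133 0.224] [-0.61  0.77 -0.19] [ 0.29 -0.07  1.68 -0.37  1.08 -0.84] [-0.2   0.75  1.02  1.08  2.35 -0.84]
[ 0.45364815 -0.32893313  2.06955421  0.13911207  0.80214314 -1.81138586]
```

```bash
python3 -m pendant '[{"dp":[0,0,0],"delta_rot":[0,0,-72],"gripper":100},{"dp":[0,0,0],"delta_rot":[0,0,-72],"gripper":100},{"dp":[0,0,0],"delta_rot":[0,0,-72],"gripper":100},{"dp":[0,0,0],"delta_rot":[0,0,-72],"gripper":100},{"dp":[0,0,0],"delta_rot":[0,0,-72],"gripper":100},{"dp":[0,0,0],"delta_rot":[0,0,-72],"gripper":100},{"dp":[0,0,0],"delta_rot":[0,0,-72],"gripper":100},{"dp":[0,0,0],"delta_rot":[0,0,-72],"gripper":100},{"dp":[0,0,0],"delta_rot":[0,0,-72],"gripper":100},{"dp":[0,0,0],"delta_rot":[0,0,-72],"gripper":100}]'
python3 -m pendant '[{"dp":[0,0,0],"delta_rot":[0,0,-72],"gripper":100},{"dp":[0,0,0],"delta_rot":[0,0,-72],"gripper":100},{"dp":[0,0,0],"delta_rot":[0,0,-72],"gripper":100},{"dp":[0,0,0],"delta_rot":[0,0,-72],"gripper":100},{"dp":[0,0,0],"delta_rot":[0,0,-72],"gripper":100},{"dp":[0,0,0],"delta_rot":[0,0,-72],"gripper":100},{"dp":[0,0,0],"delta_rot":[0,0,-72],"gripper":100},{"dp":[0,0,0],"delta_rot":[0,0,-72],"gripper":100},{"dp":[0,0,0],"delta_rot":[0,0,-72],"gripper":100},{"dp":[0,0,0],"delta_rot":[0,0,-72],"gripper":100}]'
python3 - <<'E'
from h import *
log()
T=tool(36,54,1); z=T.as_matrix()[:,2]
delta(np.array([.475,.343,.036])-.09*z,T)
E
```

```text
time_s: 3.5
tool_pos: [0.4099, 0.2921, 0.1517]
orientation: [-2.926, -0.578, 0.249]
ft_force: [-0.9, 0.3, 0.6]
opening: 1.004
time_s: 4.33
tool_pos: [0.4099, 0.2921, 0.1517]
orientation: [2.628, -0.349, 1.656]
ft_force: [0.1, 0.3, 0.3]
opening: 1.0
t 4.33 j [0.436, -0.385, 2.071, 0.147, 0.857, -1.189] p [0.4099, 0.2921, 0.1517] F [0.1, 0.3, 0.3] op 1.0
dp [0.0021, -0.002, 0.0521] delta_rot [-0.91, 0.25, -36.46] rows>= 5.1
```

```bash
python3 -m pendant '[{"dp":[0.002,-0.002,0.052],"delta_rot":[-0.9,0.3,-36.5],"gripper":100},{"dp":[0.002,-0.002,0.052],"delta_rot":[-0.9,0.3,-36.5],"gripper":100},{"dp":[0.002,-0.002,0.052],"delta_rot":[-0.9,0.3,-36.5],"gripper":100},{"dp":[0.002,-0.002,0.052],"delta_rot":[-0.9,0.3,-36.5],"gripper":100},{"dp":[0.002,-0.002,0.052],"delta_rot":[-0.9,0.3,-36.5],"gripper":100},{"dp":[0.002,-0.002,0.052],"delta_rot":[-0.9,0.3,-36.5],"gripper":100},{"dp":[0.002,-0.002,0.052],"delta_rot":[-0.9,0.3,-36.5],"gripper":100},{"dp":[0.002,-0.002,0.052],"delta_rot":[-0.9,0.3,-36.5],"gripper":100}]'
python3 - <<'E'
from h import *
log()
import pickle
P=bot.camera_params('wrist'); im=bot.read_camera('wrist'); cv2.imwrite('pics/w3.png',im); pickle.dump(P,open('w3P.pkl','wb'))
T=tool(36,54,1); z=T.as_matrix()[:,2]
delta(np.array([.475,.343,.036])+.010*z,T)
E
```

```text
time_s: 5.0
tool_pos: [0.4318, 0.3126, 0.1084]
orientation: [2.514, -0.006, 2.194]
ft_force: [0.5, 0.2, -0.3]
opening: 1.003
t 5.0 j [0.46, -0.263, 2.084, 0.155, 0.706, -1.818] p [0.4318, 0.3126, 0.1084] F [0.5, 0.2, -0.3] op 1.003
dp [-0.0013, 0.0003, 0.0995] delta_rot [-0.04, -0.12, -0.38] rows>= 2.4
```

View pics/w3.png

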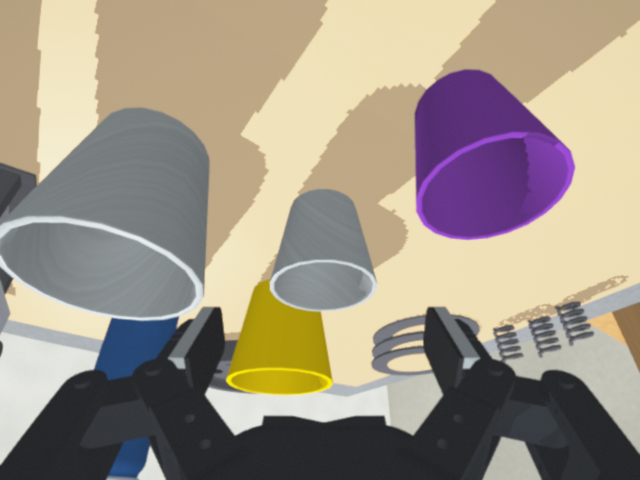

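The cup is laterally centred between the fingers (rim columns 271–376, image centre 323.6), so I'll advance.

```bash
python3 -m pendant '[{"dp":[0,0,0.03],"delta_rot":[0,0,0],"gripper":100},{"dp":[0,0,0.06],"delta_rot":[0,0,0],"gripper":100},{"dp":[0,0,0.08],"delta_rot":[0,0,0],"gripper":100},{"dp":[0,0,0.1],"delta_rot":[0,0,0],"gripper":100},{"dp":[0,0,0.1],"delta_rot":[0,0,0],"gripper":100},{"dp":[0,0,0.1],"delta_rot":[0,0,0],"gripper":100}]'
python3 - <<'E'
from h import *
log()
im=bot.read_camera('wrist'); cv2.imwrite('pics/w4.png',im)
im=bot.read_camera('scene'); cv2.imwrite('pics/s4.png',cv2.resize(im[100:300,230:480],None,fx=3,fy=3))
E
```

```text
time_s: 5.55
tool_pos: [0.4971, 0.3617, 0.0547]
orientation: [2.455, 0.005, 2.202]
ft_force: [-4.8, 22.9, 41.1]
opening: 0.997
t 5.55 j [0.493, -0.002, 2.008, 0.189, 0.461, -1.851] p [0.4971, 0.3617, 0.0547] F [-4.8, 22.9, 41.1] op 0.997
```

View pics/w4.png

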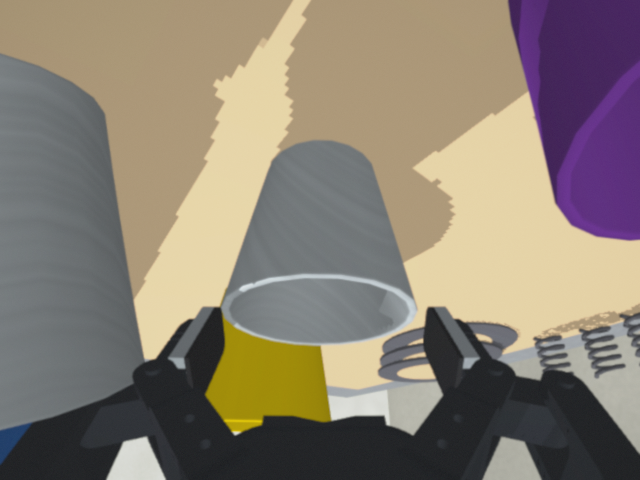

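View pics/s4.png

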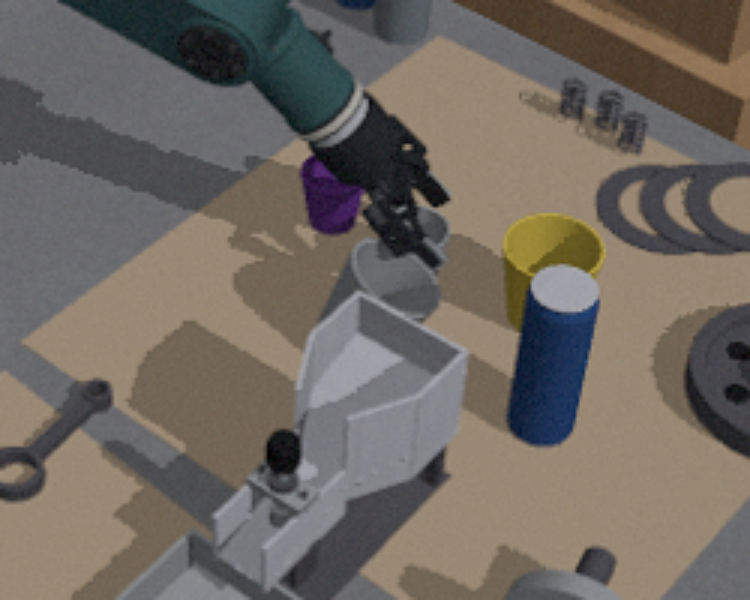

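The fingers met resistance (41 N upward): the right knuckle is on the rim of the big grey cup, at wrist view (120,340), and that cup looks tilted in the scene view. I'll back straight out.

```bash
python3 -m pendant '[{"dp":[0,0,-0.03],"delta_rot":[0,0,0],"gripper":100},{"dp":[0,0,-0.07],"delta_rot":[0,0,0],"gripper":100},{"dp":[0,0,-0.11],"delta_rot":[0,0,0],"gripper":100},{"dp":[0,0,-0.13],"delta_rot":[0,0,0],"gripper":100},{"dp":[0,0,-0.13],"delta_rot":[0,0,0],"gripper":100},{"dp":[0,0,-0.13],"delta_rot":[0,0,0],"gripper":100}]'
python3 - <<'E'
from h import *
log()
im=bot.read_camera('wrist'); cv2.imwrite('pics/w5.png',im)
im=bot.read_camera('top'); cv2.imwrite('pics/t5.png',im); cv2.imwrite('pics/t5c.png',cv2.resize(im[160:360,80:270],None,fx=3,fy=3,interpolation=cv2.INTER_CUBIC))
E
```

```text
time_s: 6.15
tool_pos: [0.4177, 0.3031, 0.134]
orientation: [2.511, -0.004, 2.197]
ft_force: [-0.6, -1.2, -0.9]
opening: 1.002
t 6.15 j [0.453, -0.342, 2.087, 0.15, 0.779, -1.816] p [0.4177, 0.3031, 0.134] F [-0.6, -1.2, -0.9] op 1.002
```

View pics/t5c.png

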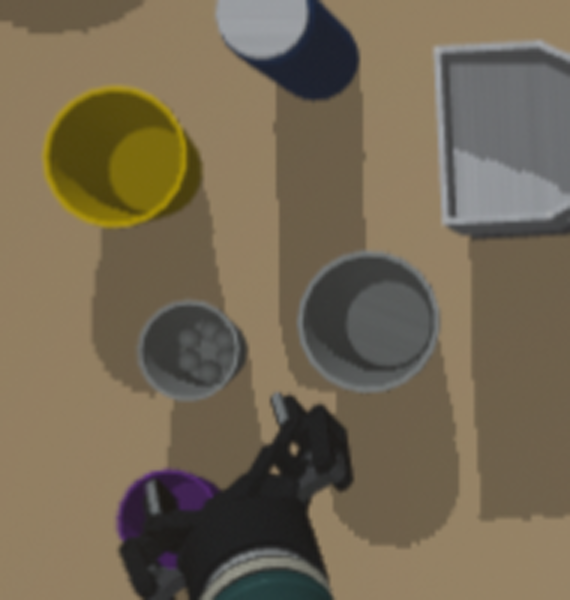

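View pics/w5.png

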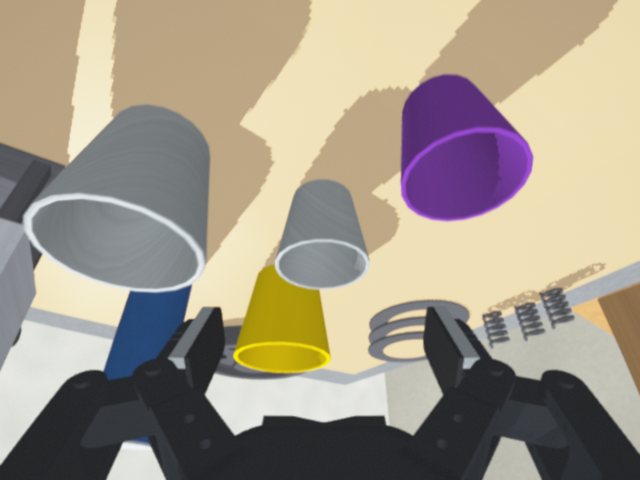

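The big cup was only nudged about 8 mm away and still stands (now at crop (369,321)); the target cup is unmoved at crop (190,350). I'll come in on a different heading with more clearance from it.

Run:
```python
from h import *
T=tool(25,58,1); z=T.as_matrix()[:,2]; C=np.array([.475,.343,.037])
for d in (-.12,-.09,.01): print(ik(C+d*z,T).round(2))
delta(C-.12*z,T)
```

```text
[ 0.59 -0.27  2.   -0.11  0.86 -1.37]
[ 0.58 -0.21  2.   -0.11  0.79 -1.37]
[ 0.56  0.03  1.98 -0.12  0.58 -1.36]
dp [0.0105, 0.0116, -0.0017] delta_rot [3.74, -6.33, 8.87] rows>= 1.6
```

```bash
python3 -m pendant '[{"dp":[0.0105,0.0115,-0.002],"delta_rot":[3.7,-6.3,8.9],"gripper":100},{"dp":[0.0105,0.0115,-0.002],"delta_rot":[3.7,-6.3,8.9],"gripper":100},{"dp":[0.0105,0.0115,-0.002],"delta_rot":[3.7,-6.3,8.9],"gripper":100},{"dp":[0.0105,0.0115,-0.002],"delta_rot":[3.7,-6.3,8.9],"gripper":100},{"dp":[0.0105,0.0115,-0.002],"delta_rot":[3.7,-6.3,8.9],"gripper":100}]'
python3 - <<'E'
from h import *
log(); P=bot.camera_params('wrist')
im=bot.read_camera('wrist'); cv2.imwrite('pics/w6.png',im)
T=tool(25,58,1); z=T.as_matrix()[:,2]; C=np.array([.475,.343,.037])
delta(C+.01*z,T)
th=np.linspace(0,2*np.pi,100); u=proj(P,np.c_[.475+.034*np.cos(th),.343+.034*np.sin(th),0*th+.065])
print(u.min(0),u.max(0))
E
```

```text
time_s: 6.67
tool_pos: [0.4168, 0.3165, 0.1378]
orientation: [2.585, 0.0, 2.01]
ft_force: [-0.0, -0.1, -0.3]
opening: 1.0
t 6.67 j [0.589, -0.272, 2.002, -0.104, 0.863, -1.375] p [0.4168, 0.3165, 0.1378] F [-0.0, -0.1, -0.3] op 1.0
dp [-0.0003, 0.0012, 0.1295] delta_rot [-0.08, -0.06, 0.09] rows>= 3.1
[273.13152749 237.14160336] [369.33626832 293.67339185]
```

View pics/w6.png

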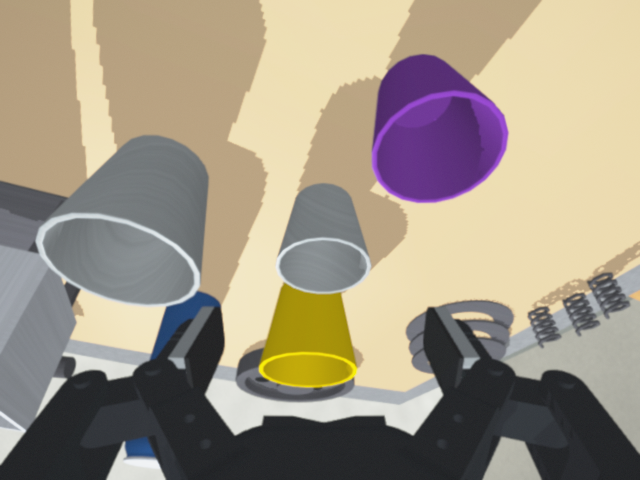

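```bash
python3 -m pendant '[{"dp":[0,0.001,0.03],"delta_rot":[0,0,0],"gripper":100},{"dp":[0,0.001,0.06],"delta_rot":[0,0,0],"gripper":100},{"dp":[0,0.001,0.085],"delta_rot":[0,0,0],"gripper":100},{"dp":[0,0.001,0.085],"delta_rot":[0,0,0],"gripper":100},{"dp":[0,0.001,0.085],"delta_rot":[0,0,0],"gripper":100}]'
python3 - <<'E'
from h import *
log()
im=bot.read_camera('wrist'); cv2.imwrite('pics/w7.png',im)
E
```

```text
time_s: 7.13
tool_pos: [0.4581, 0.3342, 0.0655]
orientation: [2.587, 0.0, 2.007]
ft_force: [0.3, 0.0, -0.5]
opening: 1.001
t 7.13 j [0.57, -0.077, 1.997, -0.113, 0.674, -1.368] p [0.4581, 0.3342, 0.0655] F [0.3, 0.0, -0.5] op 1.001
```

View pics/w7.png

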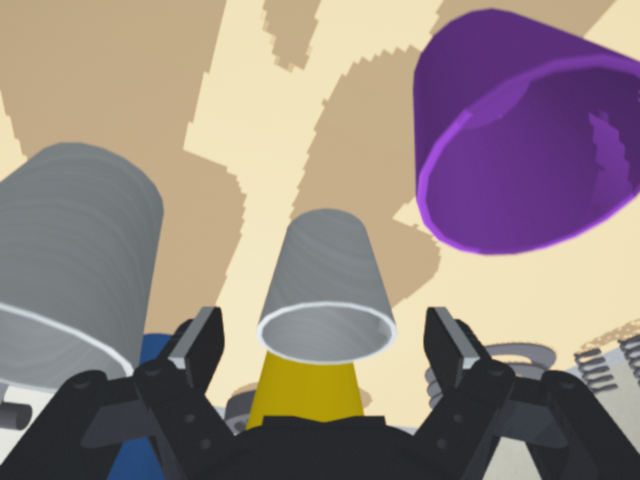

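```bash
python3 -m pendant '[{"dp":[0.002,0,0.012],"delta_rot":[0,0,0],"gripper":100},{"dp":[0.002,0,0.024],"delta_rot":[0,0,0],"gripper":100},{"dp":[0.002,0,0.024],"delta_rot":[0,0,0],"gripper":100}]'
python3 - <<'E'
from h import *
log()
im=bot.read_camera('wrist'); cv2.imwrite('pics/w8.png',im)
T=tool(25,58,1); z=T.as_matrix()[:,2]; C=np.array([.475,.343,.037])
delta(C+.01*z,T)
E
```

```text
time_s: 7.43
tool_pos: [0.47, 0.3428, 0.0487]
orientation: [2.58, -0.0, 2.008]
ft_force: [-0.9, -0.3, -0.7]
opening: 0.996
t 7.43 j [0.572, -0.021, 1.985, -0.122, 0.624, -1.357] p [0.47, 0.3428, 0.0487] F [-0.9, -0.3, -0.7] op 0.996
dp [-0.002, -0.0025, 0.0228] delta_rot [0.18, -0.04, 0.01] rows>= 0.6
```

View pics/w8.png

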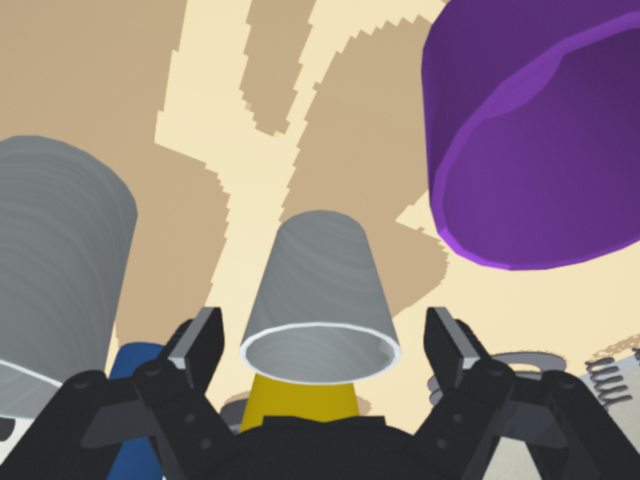

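```bash
python3 -m pendant '[{"dp":[-0.001,-0.001,0.012],"delta_rot":[0,0,0],"gripper":100},{"dp":[-0.001,-0.002,0.022],"delta_rot":[0,0,0],"gripper":100},{"dp":[-0.001,-0.002,0.022],"delta_rot":[0,0,0],"gripper":100}]'
python3 - <<'E'
from h import *
log()
im=bot.read_camera('wrist'); cv2.imwrite('pics/w9.png',im)
E
```

```text
time_s: 7.73
tool_pos: [0.479, 0.3459, 0.0281]
orientation: [2.582, -0.0, 2.007]
ft_force: [-0.6, -0.1, -0.4]
opening: 1.0
t 7.73 j [0.566, 0.032, 1.981, -0.126, 0.576, -1.355] p [0.479, 0.3459, 0.0281] F [-0.6, -0.1, -0.4] op 1.0
```

View pics/w9.png

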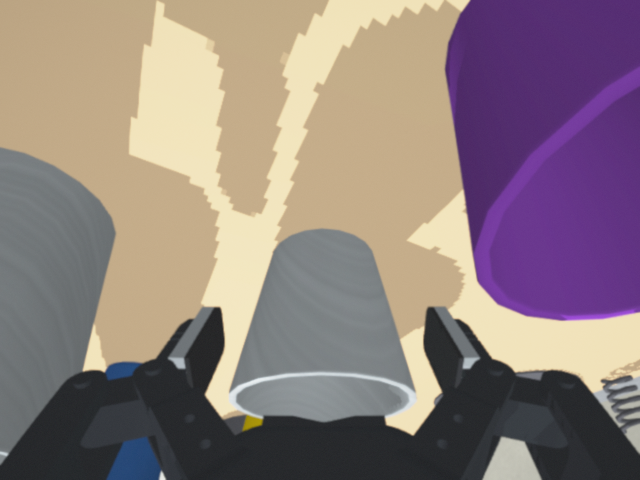

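No contact this time, and the cup sits centred between the pads (columns 230–415). Closing the fingers.

```bash
python3 -m pendant '[{"dp":[0,0,0],"delta_rot":[0,0,0],"gripper":50},{"dp":[0,0,0],"delta_rot":[0,0,0],"gripper":50},{"dp":[0,0,0],"delta_rot":[0,0,0],"gripper":50},{"dp":[0,0,0],"delta_rot":[0,0,0],"gripper":50},{"dp":[0,0,0],"delta_rot":[0,0,0],"gripper":50},{"dp":[0,0,0],"delta_rot":[0,0,0],"gripper":50}]' 50
python3 - <<'E'
from h import *
log()
im=bot.read_camera('wrist'); cv2.imwrite('pics/w10.png',im)
p,R,s=cur(); M=R.as_matrix(); print('lift 0.2 in tool',R.inv().apply([0,0,.2]), R.inv().apply([0,0,1]))
E
```

```text
time_s: 8.28
tool_pos: [0.4802, 0.3468, 0.0303]
orientation: [2.578, -0.001, 2.008]
ft_force: [-1.8, -3.4, 5.8]
opening: 0.743
t 8.28 j [0.566, 0.03, 1.979, -0.126, 0.576, -1.355] p [0.4802, 0.3468, 0.0303] F [-1.8, -3.4, 5.8] op 0.743
lift 0.2 in tool [ 1.20652075e-04  1.06896287e-01 -1.69036000e-01] [ 6.03260377e-04  5.34481437e-01 -8.45179998e-01]
```

View pics/w10.png

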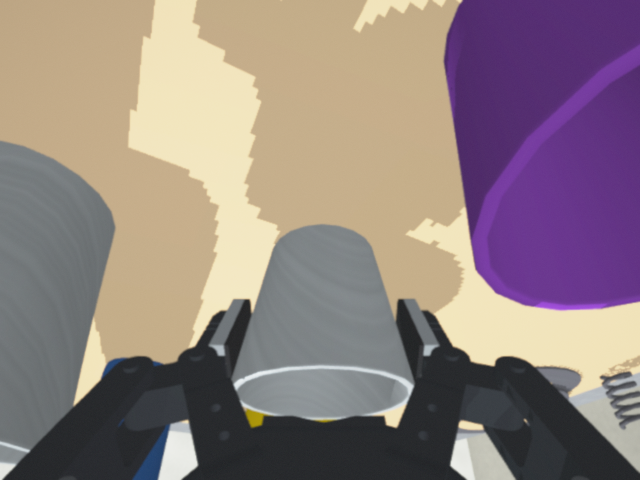

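The grip closed at 63 mm, on the upper half of the cup, and the body has little clearance to go deeper. I'll raise the force and lift.

```bash
python3 -m pendant '[{"dp":[0,0,0],"delta_rot":[0,0,0],"gripper":50},{"dp":[0,0,0],"delta_rot":[0,0,0],"gripper":50},{"dp":[0,0.011,-0.017],"delta_rot":[0,0,0],"gripper":50},{"dp":[0,0.027,-0.042],"delta_rot":[0,0,0],"gripper":50},{"dp":[0,0.053,-0.085],"delta_rot":[0,0,0],"gripper":50},{"dp":[0,0.075,-0.118],"delta_rot":[0,0,0],"gripper":50},{"dp":[0,0.096,-0.152],"delta_rot":[0,0,0],"gripper":50},{"dp":[0,0.107,-0.169],"delta_rot":[0,0,0],"gripper":50},{"dp":[0,0.107,-0.169],"delta_rot":[0,0,0],"gripper":50},{"dp":[0,0.107,-0.169],"delta_rot":[0,0,0],"gripper":50}]' 100
python3 - <<'E'
from h import *
log()
im=bot.read_camera('wrist'); cv2.imwrite('pics/w11.png',im)
im=bot.read_camera('scene'); cv2.imwrite('pics/s11.png',cv2.resize(im[60:260,230:480],None,fx=3,fy=3))
E
```

```text
time_s: 9.17
tool_pos: [0.48, 0.3467, 0.2298]
orientation: [2.579, -0.001, 2.008]
ft_force: [-0.6, 0.3, -2.9]
opening: 0.729
t 9.17 j [0.566, -0.172, 1.736, -0.08, 1.021, -1.419] p [0.48, 0.3467, 0.2298] F [-0.6, 0.3, -2.9] op 0.729
```

View pics/w11.png

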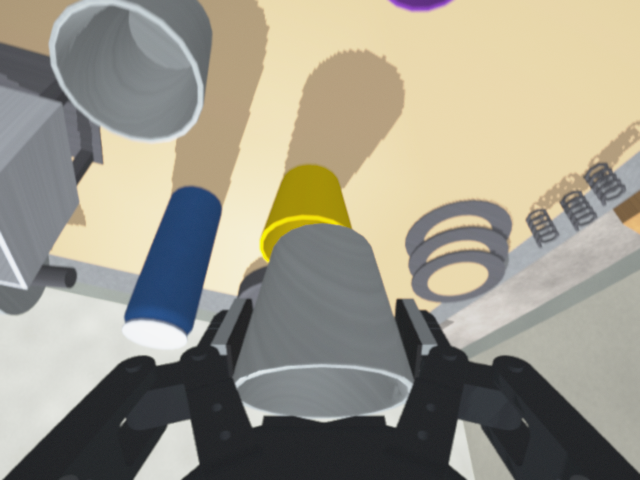

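View pics/s11.png

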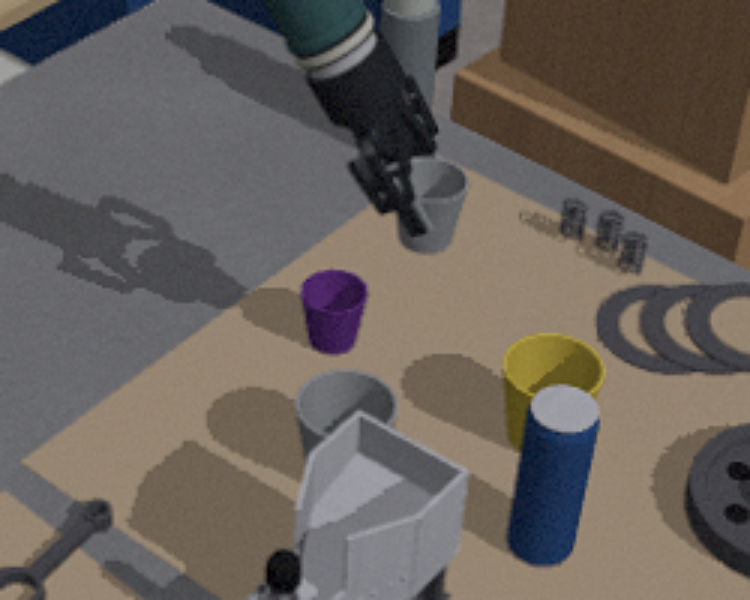

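```bash
cat > s3.py <<'E'
from h import *
f=np.array([.618,-.003,np.radians(3.24)]); Fz=Rn.from_euler('z',f[2])
Rg=Rn.from_euler('xyz',[2.579,-.001,2.008]); pg=np.array([.4801,.3467,.0303])
c=Rg.inv().apply(np.array([.475,.3435,.0325])-pg); c[0]=0; ax=Rg.inv().apply([0,0,1]); print('cup mid in tool',c.round(4),ax.round(3))
qc=bot.sense()['joints']
def plan(az,sp,lipz=.185,yf=.115,back=.013):
    t,a=np.radians([110,az]); A=np.array([np.sin(t)*np.cos(a),np.sin(t)*np.sin(a),np.cos(t)])
    R=Rn.from_rotvec(A*np.radians(sp))*Rn.align_vectors([A],[ax])[0]
    h=np.array([np.cos(a),np.sin(a),0]); k=np.cross([0,0,1],h)
    lip=.020*h-[0,0,.042]; Cc=np.r_[f[:2],0]+Fz.apply([0,yf,lipz])-back*h-lip
    return R,h,k,Cc
def pose(pl,tt):
    R,h,k,Cc=pl; Rt=Rn.from_rotvec(-k*np.radians(110-tt))*R; return Cc-Rt.apply(c),Rt
if __name__=='__main__':
    out=[]
    for az in range(-180,180,5):
      for sp in range(0,360,10):
        pl=plan(az,sp); ms=[];zb=[]
        for tt in np.arange(0,121,10):
            p,Rt=pose(pl,tt); xt,yt,zt=Rt.as_matrix().T; Cc=p-.011*zt
            ms.append(margin(ik(p,Rt)))
            zb.append(min([(Cc-d*zt+sx*xt*.045+sy*yt*.043)[2] for d in (.054,.15) for sx in(-1,1) for sy in (-1,1)]+[(Cc+.02*zt+sx*xt*.05+sy*yt*.011)[2] for sx in(-1,1) for sy in (-1,1)]+[(p-.135*zt-.079*yt)[2]-.02]))
        if min(ms)<.1 or min(zb)<.17: continue
        q1=ik(*pose(pl,0));q2=ik(*pose(pl,110))
        out.append((np.abs(q1-qc).max(),az,sp,min(ms),min(zb),pl[3].round(3),zt.round(2),q1.round(2),q2.round(2)))
    out.sort(key=lambda o:o[0]-2.0*min(o[3],.5)+abs(o[1]+90)*.005)
    for o in out[:10]: print(np.round(o[0],2),o[1],o[2],np.round(o[3:5],3),*o[5:])
E
python3 s3.py
```

```text
cup mid in tool [ 0.     -0.0039 -0.005 ] [ 0.001  0.533 -0.846]
1.13 -65 340 [0.543 0.171] [0.598 0.142 0.227] [-0.28  0.96 -0.02] [ 0.39  0.12  1.46 -0.54  1.38 -0.29] [-0.3   0.59  1.28  1.18  2.04 -0.74]
1.1 -60 330 [0.462 0.173] [0.595 0.14  0.227] [-0.38  0.92 -0.02] [ 0.39  0.1   1.48 -0.53  1.36 -0.32] [-0.28  0.64  1.2   1.15  2.13 -0.69]
0.85 -50 320 [0.349 0.171] [0.59  0.137 0.227] [-0.51  0.86 -0.02] [ 0.35  0.01  1.58 -0.47  1.22 -0.57] [-0.24  0.71  1.09  1.12  2.25 -0.76]
1.32 -70 340 [0.521 0.176] [0.6   0.143 0.227] [-0.25  0.97 -0.03] [ 0.41  0.2   1.37 -0.56  1.51 -0.1 ] [-0.3   0.58  1.29  1.17  2.02 -0.61]
1.35 -75 350 [0.519 0.174] [0.603 0.144 0.227] [-0.14  0.99 -0.03] [ 0.41  0.22  1.35 -0.56  1.53 -0.07] [-0.33  0.52  1.38  1.21  1.93 -0.65]
1.39 -80 0 [0.518 0.173] [0.606 0.144 0.227] [-0.03  1.   -0.02] [ 0.41  0.24  1.32 -0.56  1.56 -0.03] [-0.35  0.47  1.46  1.24  1.84 -0.69]
1.42 -85 10 [0.517 0.171] [0.609 0.145 0.227] [ 0.08  1.   -0.02] [ 0.4   0.26  1.29 -0.56  1.59  0.  ] [-0.36  0.41  1.55  1.28  1.76 -0.73]
1.29 -65 330 [0.484 0.178] [0.598 0.142 0.227] [-0.36  0.93 -0.04] [ 0.4   0.18  1.39 -0.56  1.49 -0.13] [-0.28  0.63  1.21  1.14  2.11 -0.57]
1.07 -55 320 [0.374 0.175] [0.593 0.139 0.227] [-0.49  0.87 -0.03] [ 0.38  0.08  1.5  -0.52  1.34 -0.35] [-0.25  0.69  1.11  1.12  2.22 -0.65]
0.82 -45 310 [0.26  0.173] [0.588 0.135 0.227] [-0.61  0.79 -0.03] [ 0.34 -0.01  1.59 -0.45  1.21 -0.6 ] [-0.21  0.76  1.    1.09  2.34 -0.71]
```

```bash
cat >> s3.py <<'E'
PL=plan(-55,320,.19)
E
python3 - <<'E'
from s3 import *
for tt in (0,60,80,105,110): print(tt,ik(*pose(PL,tt)).round(2),margin(ik(*pose(PL,tt))).__round__(2),pose(PL,tt)[0].round(4))
delta(*pose(PL,0))
E
```

```text
cup mid in tool [ 0.     -0.0039 -0.005 ] [ 0.001  0.533 -0.846]
0 [ 0.38  0.08  1.49 -0.52  1.35 -0.36] 0.56 [0.5969 0.1347 0.2298]
60 [-0.09  0.33  1.19  0.46  1.85 -0.76] 0.8 [0.5941 0.1387 0.2258]
80 [-0.18  0.48  1.12  0.72  2.02 -0.74] 0.63 [0.5928 0.1404 0.2258]
105 [-0.24  0.65  1.1   1.05  2.2  -0.66] 0.45 [0.5914 0.1425 0.2269]
110 [-0.25  0.69  1.1   1.12  2.23 -0.64] 0.42 [0.5912 0.1428 0.2272]
dp [-0.2412, 0.0181, 0.0051] delta_rot [-0.46, -36.57, 58.67] rows>= 9.7
```

```bash
python3 -m pendant '[{"dp":[-0.012,0.001,0],"delta_rot":[0,-3.6,5.8],"gripper":50},{"dp":[-0.241,0.018,0.005],"delta_rot":[-0.5,-36.6,58.7],"gripper":50},{"dp":[-0.241,0.018,0.005],"delta_rot":[-0.5,-36.6,58.7],"gripper":50},{"dp":[-0.241,0.018,0.005],"delta_rot":[-0.5,-36.6,58.7],"gripper":50},{"dp":[-0.241,0.018,0.005],"delta_rot":[-0.5,-36.6,58.7],"gripper":50},{"dp":[-0.241,0.018,0.005],"delta_rot":[-0.5,-36.6,58.7],"gripper":50},{"dp":[-0.241,0.018,0.005],"delta_rot":[-0.5,-36.6,58.7],"gripper":50},{"dp":[-0.241,0.018,0.005],"delta_rot":[-0.5,-36.6,58.7],"gripper":50},{"dp":[-0.241,0.018,0.005],"delta_rot":[-0.5,-36.6,58.7],"gripper":50},{"dp":[-0.241,0.018,0.005],"delta_rot":[-0.5,-36.6,58.7],"gripper":50}]'
python3 -m pendant '[{"dp":[0,0,0],"delta_rot":[0,0,0],"gripper":50}]'
python3 - <<'E'
from s3 import *
log()
delta(*pose(PL,0))
for c_ in ('top','scene'):
    im=bot.read_camera(c_); cv2.imwrite(f'pics/{c_}12.png',im)
E
```

```text
time_s: 10.1
tool_pos: [0.597, 0.1352, 0.2289]
orientation: [2.58, -0.002, 0.794]
ft_force: [0.5, -0.3, -1.9]
opening: 0.733
time_s: 10.18
tool_pos: [0.5977, 0.1365, 0.2287]
orientation: [2.581, -0.001, 0.8]
ft_force: [-0.1, 0.7, -3.0]
opening: 0.734
cup mid in tool [ 0.     -0.0039 -0.005 ] [ 0.001  0.533 -0.846]
t 10.18 j [0.384, 0.084, 1.492, -0.522, 1.349, -0.355] p [0.5977, 0.1365, 0.2287] F [-0.1, 0.7, -3.0] op 0.734
dp [-0.0019, 0.0012, -0.0006] delta_rot [-0.1, 0.01, -0.04] rows>= 0.1
```

View pics/top12.png

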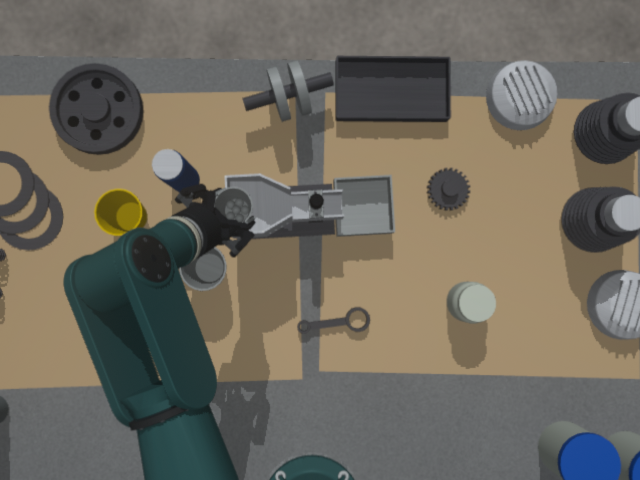

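View pics/scene12.png

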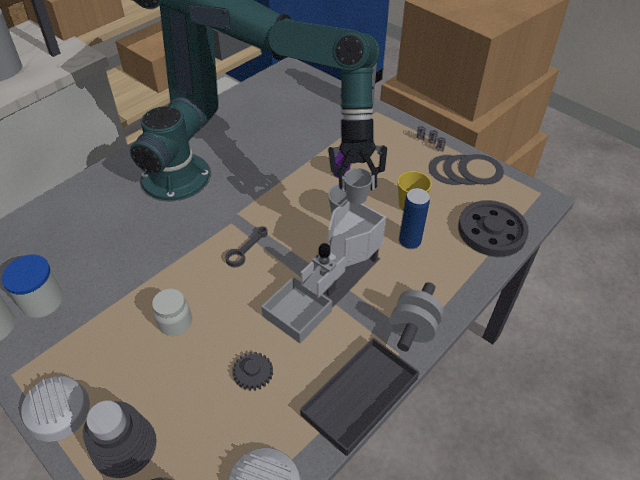

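Run:
```python
from s3 import *
b=pose(PL,0)
for tt in (60,70): delta(*pose(PL,tt),base=b)
b=pose(PL,60)
for tt in range(65,111,5): delta(*pose(PL,tt),base=b)
```

```text
cup mid in tool [ 0.     -0.0039 -0.005 ] [ 0.001  0.533 -0.846]
dp [0.0009, -0.0061, 0.0008] delta_rot [58.92, 9.56, 6.1] rows>= 8.4
dp [0.0011, -0.0071, 0.0003] delta_rot [68.74, 11.15, 7.11] rows>= 9.8
dp [0.0, -0.0004, 0.0003] delta_rot [4.91, 0.8, 0.51] rows>= 0.7
dp [0.0001, -0.0009, 0.0006] delta_rot [9.82, 1.59, 1.02] rows>= 1.4
dp [0.0001, -0.0014, 0.0008] delta_rot [14.73, 2.39, 1.52] rows>= 2.1
dp [0.0002, -0.0019, 0.001] delta_rot [19.64, 3.19, 2.03] rows>= 2.8
dp [0.0003, -0.0024, 0.0011] delta_rot [24.55, 3.98, 2.54] rows>= 3.5
dp [0.0004, -0.003, 0.0012] delta_rot [29.46, 4.78, 3.05] rows>= 4.2
dp [0.0004, -0.0035, 0.0013] delta_rot [34.37, 5.58, 3.56] rows>= 4.9
dp [0.0005, -0.0041, 0.0013] delta_rot [39.28, 6.37, 4.07] rows>= 5.6
dp [0.0006, -0.0046, 0.0012] delta_rot [44.19, 7.17, 4.57] rows>= 6.3
dp [0.0007, -0.0051, 0.0012] delta_rot [49.1, 7.97, 5.08] rows>= 7.0
```

```bash
python3 -m pendant '[{"dp":[0,-0.001,0],"delta_rot":[5.9,1,0.6],"gripper":50},{"dp":[0.001,-0.006,0.001],"delta_rot":[58.9,9.6,6.1],"gripper":50},{"dp":[0.001,-0.006,0.001],"delta_rot":[58.9,9.6,6.1],"gripper":50},{"dp":[0.001,-0.006,0.001],"delta_rot":[58.9,9.6,6.1],"gripper":50},{"dp":[0.001,-0.006,0.001],"delta_rot":[58.9,9.6,6.1],"gripper":50},{"dp":[0.001,-0.006,0.001],"delta_rot":[58.9,9.6,6.1],"gripper":50},{"dp":[0.001,-0.006,0.001],"delta_rot":[58.9,9.6,6.1],"gripper":50},{"dp":[0.001,-0.006,0.001],"delta_rot":[58.9,9.6,6.1],"gripper":50},{"dp":[0.001,-0.006,0.001],"delta_rot":[58.9,9.6,6.1],"gripper":50},{"dp":[0.001,-0.006,0.001],"delta_rot":[58.9,9.6,6.1],"gripper":50}]'
python3 - <<'E'
from s3 import *
log()
delta(*pose(PL,60))
im=bot.read_camera('wrist'); cv2.imwrite('pics/w13.png',im)
im=bot.read_camera('scene'); cv2.imwrite('pics/s13.png',cv2.resize(im[130:290,250:450],None,fx=3.5,fy=3.5))
E
```

```text
time_s: 11.12
tool_pos: [0.5961, 0.1361, 0.2259]
orientation: [-2.664, -0.169, 0.701]
ft_force: [0.3, -0.8, -3.0]
opening: 0.731
cup mid in tool [ 0.     -0.0039 -0.005 ] [ 0.001  0.533 -0.846]
t 11.12 j [-0.095, 0.334, 1.183, 0.461, 1.845, -0.76] p [0.5961, 0.1361, 0.2259] F [0.3, -0.8, -3.0] op 0.731
dp [0.0001, -0.0029, 0.0015] delta_rot [-0.0, -0.34, -0.17] rows>= 0.1
```

View pics/w13.png

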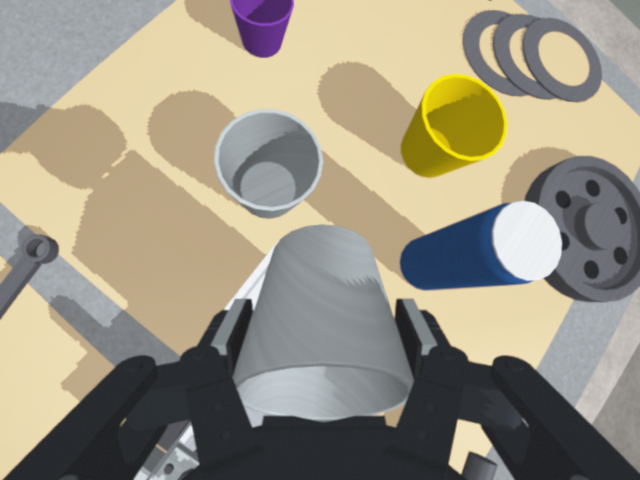

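View pics/s13.png

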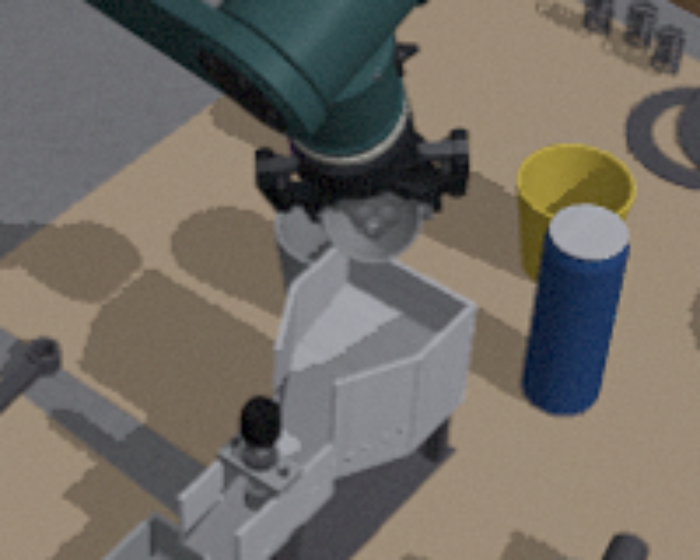

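The cup hasn't slipped in the grip (same outline in the wrist view), and its mouth faces the funnel. Continuing the tilt slowly.

```bash
python3 -m pendant '[{"dp":[0,-0.002,0.001],"delta_rot":[4.9,0.6,0.4],"gripper":50},{"dp":[0,-0.003,0.002],"delta_rot":[9.8,1.4,0.9],"gripper":50},{"dp":[0,-0.004,0.002],"delta_rot":[13.8,2,1.3],"gripper":50},{"dp":[0,-0.005,0.002],"delta_rot":[16.7,2.6,1.6],"gripper":50},{"dp":[0,-0.005,0.002],"delta_rot":[18.7,2.9,1.8],"gripper":50},{"dp":[0,-0.005,0.002],"delta_rot":[20.6,3.2,2],"gripper":50},{"dp":[0,-0.005,0.002],"delta_rot":[22.6,3.6,2.2],"gripper":50},{"dp":[0,-0.006,0.002],"delta_rot":[24.5,3.9,2.4],"gripper":50},{"dp":[0,-0.006,0.002],"delta_rot":[26.5,4.2,2.6],"gripper":50},{"dp":[0,-0.006,0.002],"delta_rot":[28.5,4.5,2.8],"gripper":50}]'
python3 - <<'E'
from s3 import *
log()
im=bot.read_camera('scene'); cv2.imwrite('pics/s14.png',cv2.resize(im[130:290,250:450],None,fx=3.5,fy=3.5))
delta(*pose(PL,108))
E
```

```text
time_s: 12.05
tool_pos: [0.591, 0.1459, 0.2321]
orientation: [-2.156, -0.201, 0.619]
ft_force: [0.1, -0.6, -2.9]
opening: 0.732
cup mid in tool [ 0.     -0.0039 -0.005 ] [ 0.001  0.533 -0.846]
t 12.05 j [-0.203, 0.532, 1.11, 0.843, 2.089, -0.722] p [0.591, 0.1459, 0.2321] F [0.1, -0.6, -2.9] op 0.732
dp [-0.0019, 0.0037, -0.0004] delta_rot [18.69, 3.04, 2.43] rows>= 2.7
```

View pics/s14.png

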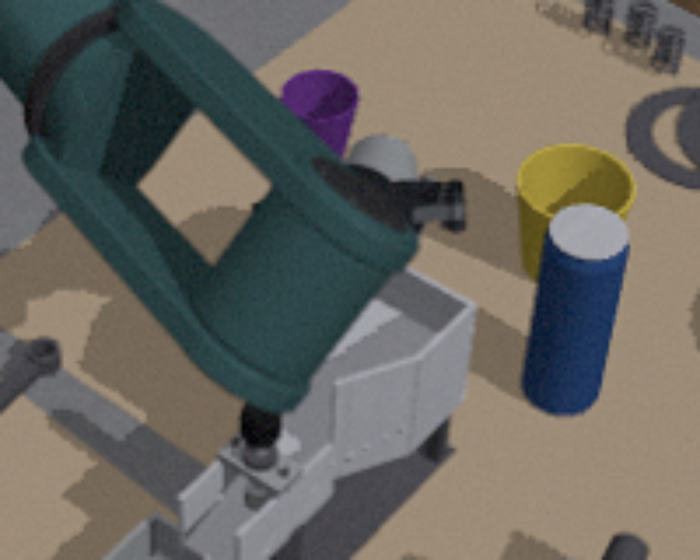

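```bash
python3 -m pendant '[{"dp":[0,0,0],"delta_rot":[2,0.3,0.2],"gripper":50},{"dp":[0,0.001,0],"delta_rot":[4,0.6,0.4],"gripper":50},{"dp":[0,0.001,0],"delta_rot":[6,1,0.6],"gripper":50},{"dp":[-0.001,0.002,0],"delta_rot":[8,1.3,0.8],"gripper":50},{"dp":[-0.001,0.002,0],"delta_rot":[10,1.6,1.1],"gripper":50},{"dp":[-0.001,0.003,0],"delta_rot":[12,2,1.4],"gripper":50},{"dp":[-0.001,0.003,0],"delta_rot":[14,2.3,1.7],"gripper":50},{"dp":[-0.002,0.003,0],"delta_rot":[16,2.6,2],"gripper":50},{"dp":[-0.002,0.004,0],"delta_rot":[18,3,2.3],"gripper":50},{"dp":[-0.002,0.004,0],"delta_rot":[18.7,3,2.4],"gripper":50}]'
python3 -m pendant '[{"dp":[0,0,0],"delta_rot":[0,0,0],"gripper":50},{"dp":[0,0,0],"delta_rot":[0,0,0],"gripper":50},{"dp":[0,0,0],"delta_rot":[0,0,0],"gripper":50},{"dp":[0,0,0],"delta_rot":[0,0,0],"gripper":50},{"dp":[0,0,0],"delta_rot":[0,0,0],"gripper":50},{"dp":[0,0,0],"delta_rot":[0,0,0],"gripper":50},{"dp":[0,0,0],"delta_rot":[0,0,0],"gripper":50},{"dp":[0,0,0],"delta_rot":[0,0,0],"gripper":50}]'
python3 - <<'E'
from s3 import *
log()
for c_ in ('wrist','top'):
    im=bot.read_camera(c_); cv2.imwrite(f'pics/{c_}15.png',im)
E
```

```text
time_s: 12.93
tool_pos: [0.5912, 0.143, 0.2272]
orientation: [-1.815, -0.181, 0.552]
ft_force: [-0.9, 0.4, -0.8]
opening: 0.733
time_s: 13.6
tool_pos: [0.5918, 0.1417, 0.2273]
orientation: [-1.814, -0.181, 0.55]
ft_force: [0.2, -0.2, -0.2]
opening: 0.729
cup mid in tool [ 0.     -0.0039 -0.005 ] [ 0.001  0.533 -0.846]
t 13.6 j [-0.246, 0.676, 1.1, 1.093, 2.216, -0.649] p [0.5918, 0.1417, 0.2273] F [0.2, -0.2, -0.2] op 0.729
```

View pics/wrist15.png

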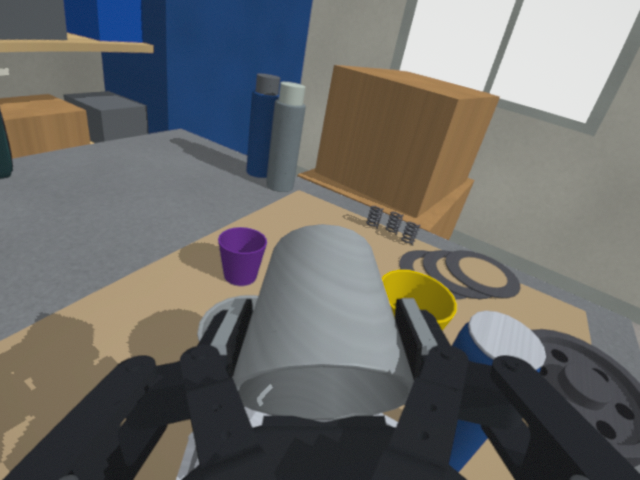

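View pics/top15.png

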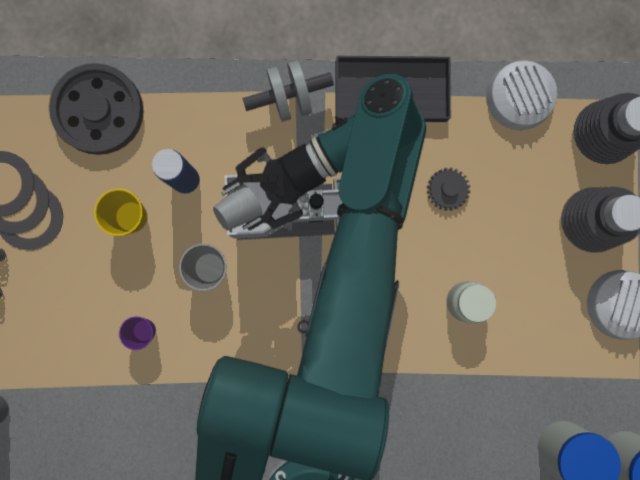

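The force dropped by about the balls' weight and the visible inside of the cup looks empty. Tilting back upright.

Run:
```python
from s3 import *
delta(*pose(PL,45))
```

```text
cup mid in tool [ 0.     -0.0039 -0.005 ] [ 0.001  0.533 -0.846]
dp [0.0003, 0.0022, -0.005] delta_rot [-61.86, -10.07, -6.38] rows>= 8.8
```

```bash
python3 -m pendant '[{"dp":[0,0,-0.001],"delta_rot":[-6,-1,-0.6],"gripper":50},{"dp":[0,0.002,-0.005],"delta_rot":[-61.9,-10,-6.4],"gripper":50},{"dp":[0,0.002,-0.005],"delta_rot":[-61.9,-10,-6.4],"gripper":50},{"dp":[0,0.002,-0.005],"delta_rot":[-61.9,-10,-6.4],"gripper":50},{"dp":[0,0.002,-0.005],"delta_rot":[-61.9,-10,-6.4],"gripper":50},{"dp":[0,0.002,-0.005],"delta_rot":[-61.9,-10,-6.4],"gripper":50},{"dp":[0,0.002,-0.005],"delta_rot":[-61.9,-10,-6.4],"gripper":50},{"dp":[0,0.002,-0.005],"delta_rot":[-61.9,-10,-6.4],"gripper":50},{"dp":[0,0.002,-0.005],"delta_rot":[-61.9,-10,-6.4],"gripper":50},{"dp":[0,0.002,-0.005],"delta_rot":[-61.9,-10,-6.4],"gripper":50}]'
python3 - <<'E'
from s3 import *
log()
delta(*pose(PL,0))
U=pose(PL,0); 
# place target: where to stand the cup
T=Rn.from_euler('xyz',[2.579,-.001,2.008]); print(ik([.48,.3467,.23],T).round(2))
delta([.48,.3467,.23],T,base=U)
E
```

```text
time_s: 14.53
tool_pos: [0.5933, 0.1408, 0.2306]
orientation: [-2.933, -0.141, 0.751]
ft_force: [-0.9, 0.7, -0.9]
opening: 0.728
cup mid in tool [ 0.     -0.0039 -0.005 ] [ 0.001  0.533 -0.846]
t 14.53 j [0.011, 0.224, 1.252, 0.25, 1.701, -0.727] p [0.5933, 0.1408, 0.2306] F [-0.9, 0.7, -0.9] op 0.728
dp [-0.0016, 0.0069, -0.0009] delta_rot [-43.9, -7.58, -4.33] rows>= 6.3
[ 0.57 -0.17  1.74 -0.08  1.02 -1.42]
dp [0.0709, -0.1957, -0.1236] delta_rot [0.07, 36.89, -58.5] rows>= 9.7
```

```bash
python3 -m pendant '[{"dp":[-0.002,0.007,-0.001],"delta_rot":[-43.9,-7.6,-4.3],"gripper":50},{"dp":[-0.002,0.007,-0.001],"delta_rot":[-43.9,-7.6,-4.3],"gripper":50},{"dp":[-0.002,0.007,-0.001],"delta_rot":[-43.9,-7.6,-4.3],"gripper":50},{"dp":[-0.002,0.007,-0.001],"delta_rot":[-43.9,-7.6,-4.3],"gripper":50},{"dp":[-0.002,0.007,-0.001],"delta_rot":[-43.9,-7.6,-4.3],"gripper":50},{"dp":[-0.002,0.007,-0.001],"delta_rot":[-43.9,-7.6,-4.3],"gripper":50},{"dp":[-0.002,0.007,-0.001],"delta_rot":[-43.9,-7.6,-4.3],"gripper":50},{"dp":[-0.002,0.007,-0.001],"delta_rot":[-43.9,-7.6,-4.3],"gripper":50}]'
python3 - <<'E'
from s3 import *
log()
T=Rn.from_euler('xyz',[2.579,-.001,2.008]); delta([.484,.366,.21],T)
E
```

```text
time_s: 15.2
tool_pos: [0.5958, 0.132, 0.2218]
orientation: [2.589, 0.01, 0.796]
ft_force: [-0.1, 0.6, -1.8]
opening: 0.731
cup mid in tool [ 0.     -0.0039 -0.005 ] [ 0.001  0.533 -0.846]
t 15.2 j [0.376, 0.087, 1.499, -0.517, 1.35, -0.36] p [0.5958, 0.132, 0.2218] F [-0.1, 0.6, -1.8] op 0.731
dp [0.0891, -0.2131, -0.1184] delta_rot [-0.84, 37.19, -58.63] rows>= 9.7
```

```bash
python3 -m pendant '[{"dp":[0.009,-0.021,-0.012],"delta_rot":[0,3.7,-5.9],"gripper":50},{"dp":[0.089,-0.213,-0.118],"delta_rot":[-0.8,37.2,-58.6],"gripper":50},{"dp":[0.089,-0.213,-0.118],"delta_rot":[-0.8,37.2,-58.6],"gripper":50},{"dp":[0.089,-0.213,-0.118],"delta_rot":[-0.8,37.2,-58.6],"gripper":50},{"dp":[0.089,-0.213,-0.118],"delta_rot":[-0.8,37.2,-58.6],"gripper":50},{"dp":[0.089,-0.213,-0.118],"delta_rot":[-0.8,37.2,-58.6],"gripper":50},{"dp":[0.089,-0.213,-0.118],"delta_rot":[-0.8,37.2,-58.6],"gripper":50},{"dp":[0.089,-0.213,-0.118],"delta_rot":[-0.8,37.2,-58.6],"gripper":50},{"dp":[0.089,-0.213,-0.118],"delta_rot":[-0.8,37.2,-58.6],"gripper":50},{"dp":[0.089,-0.213,-0.118],"delta_rot":[-0.8,37.2,-58.6],"gripper":50}]'
python3 -m pendant '[{"dp":[0,0,0],"delta_rot":[0,0,0],"gripper":50},{"dp":[0,0,0],"delta_rot":[0,0,0],"gripper":50}]'
python3 - <<'E'
from s3 import *
log()
T=Rn.from_euler('xyz',[2.579,-.001,2.008]); delta([.484,.366,.035],T)
for c_ in ('wrist','top','scene'):
    im=bot.read_camera(c_); cv2.imwrite(f'pics/{c_}16.png',im)
    if c_=='top': cv2.imwrite('pics/top16c.png',cv2.resize(im[160:255,215:405],None,fx=4,fy=4,interpolation=cv2.INTER_CUBIC))
E
```

```text
time_s: 16.03
tool_pos: [0.4868, 0.3642, 0.2123]
orientation: [2.574, 0.0, 2.011]
ft_force: [0.7, 0.3, -1.5]
opening: 0.731
time_s: 16.2
tool_pos: [0.4879, 0.3629, 0.2125]
orientation: [2.574, -0.0, 2.0]
ft_force: [-0.3, 0.6, 0.2]
opening: 0.731
cup mid in tool [ 0.     -0.0039 -0.005 ] [ 0.001  0.533 -0.846]
t 16.2 j [0.592, -0.127, 1.733, -0.105, 0.976, -1.374] p [0.4879, 0.3629, 0.2125] F [-0.3, 0.6, 0.2] op 0.731
dp [0.0044, -0.0974, 0.1484] delta_rot [0.31, 0.3, -0.36] rows>= 4.3
```

View pics/top16c.png

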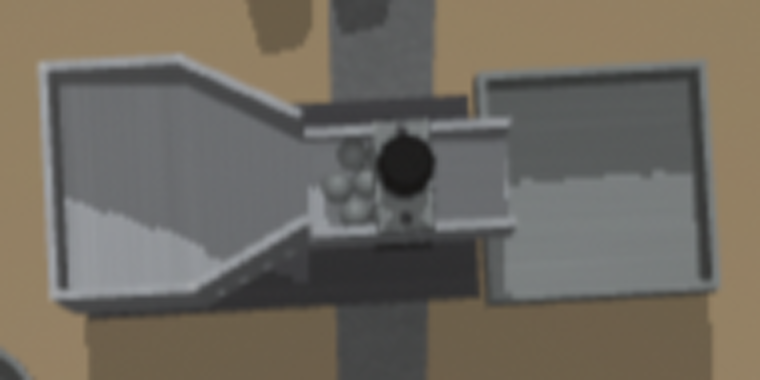

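View pics/wrist16.png

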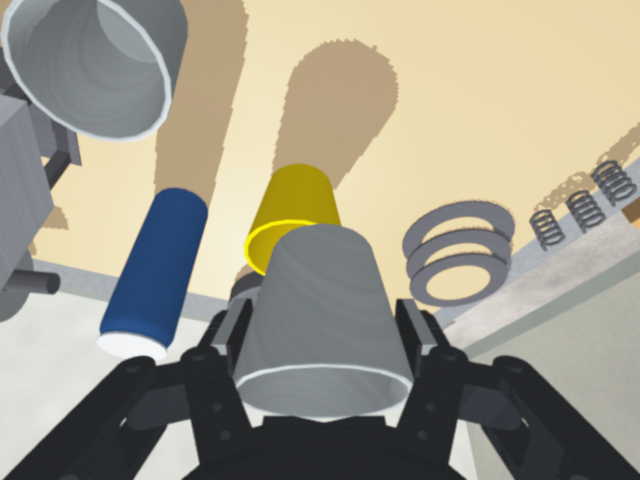

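View pics/scene16.png

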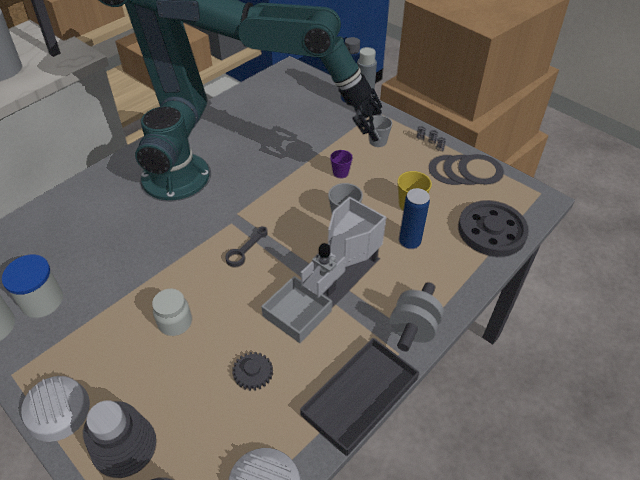

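The balls have gathered behind the pin: four are visible at crop (352,152), (338,185), (357,180) and (352,208), and the rest would be under the bridge. I'll check the cup is empty in the top view.

Run:
```python
import cv2
a=cv2.imread('pics/top16.png'); cv2.imwrite('pics/top16d.png',cv2.resize(a[170:350,60:260],None,fx=3.3,fy=3.3,interpolation=cv2.INTER_CUBIC))
cv2.imwrite('pics/top16e.png',cv2.resize(a[185:225,285:325],None,fx=14,fy=14,interpolation=cv2.INTER_CUBIC))
```

```text
(no output)
```

View pics/top16d.png

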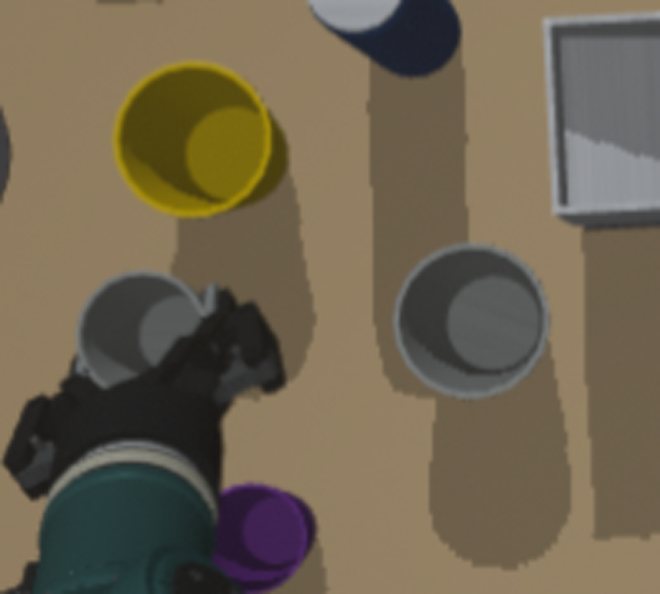

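View pics/top16e.png

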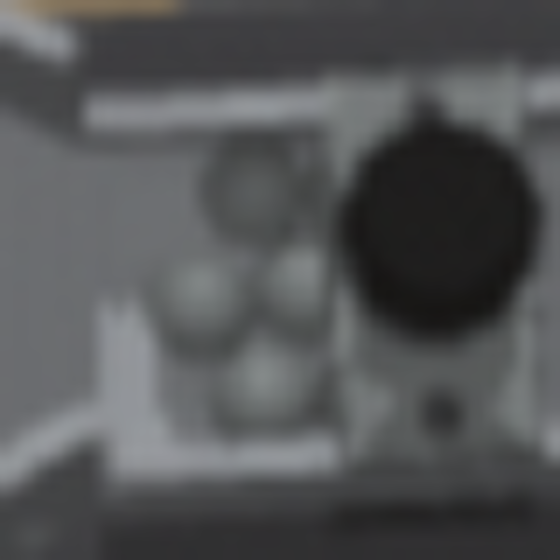

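```bash
python3 -m pendant '[{"dp":[0,-0.02,0.032],"delta_rot":[0,0,0],"gripper":50},{"dp":[0,-0.04,0.063],"delta_rot":[0,0,0],"gripper":50},{"dp":[0,-0.06,0.095],"delta_rot":[0,0,0],"gripper":50},{"dp":[0,-0.077,0.122],"delta_rot":[0,0,0],"gripper":50},{"dp":[0,-0.088,0.14],"delta_rot":[0,0,0],"gripper":50},{"dp":[0,-0.094,0.149],"delta_rot":[0,0,0],"gripper":50},{"dp":[0,-0.094,0.149],"delta_rot":[0,0,0],"gripper":50},{"dp":[0,-0.094,0.149],"delta_rot":[0,0,0],"gripper":50}]'
python3 - <<'E'
from s3 import *
log();log()
E
```

```text
time_s: 17.02
tool_pos: [0.4885, 0.3656, 0.0374]
orientation: [2.571, 0.001, 2.007]
ft_force: [-0.2, 0.5, -1.1]
opening: 0.73
cup mid in tool [ 0.     -0.0039 -0.005 ] [ 0.001  0.533 -0.846]
t 17.02 j [0.595, 0.058, 1.935, -0.157, 0.589, -1.307] p [0.4885, 0.3656, 0.0374] F [-0.2, 0.5, -1.1] op 0.73
t 17.02 j [0.595, 0.058, 1.935, -0.157, 0.589, -1.307] p [0.4885, 0.3656, 0.0374] F [-0.2, 0.5, -1.1] op 0.73
```

```bash
python3 -m pendant '[{"dp":[0,-0.001,0.0017],"delta_rot":[0,0,0],"gripper":50},{"dp":[0,-0.002,0.0034],"delta_rot":[0,0,0],"gripper":50},{"dp":[0,-0.0024,0.0038],"delta_rot":[0,0,0],"gripper":50},{"dp":[0,-0.0024,0.0038],"delta_rot":[0,0,0],"gripper":50}]'
python3 -m pendant '[{"dp":[0,-0.0005,0.0008],"delta_rot":[0,0,0],"gripper":50},{"dp":[0,-0.0005,0.0008],"delta_rot":[0,0,0],"gripper":50}]'
python3 -m pendant '[{"dp":[0,-0.0005,0.0008],"delta_rot":[0,0,0],"gripper":50},{"dp":[0,-0.0005,0.0008],"delta_rot":[0,0,0],"gripper":50}]'
```

```text
time_s: 17.35
tool_pos: [0.4883, 0.365, 0.033]
orientation: [2.571, 0.001, 2.006]
ft_force: [0.4, 1.3, -0.9]
opening: 0.73
time_s: 17.52
tool_pos: [0.488, 0.3648, 0.0313]
orientation: [2.572, 0.002, 2.006]
ft_force: [0.1, 0.9, -0.5]
opening: 0.731
time_s: 17.68
tool_pos: [0.4885, 0.3651, 0.0308]
orientation: [2.57, 0.002, 2.006]
ft_force: [0.5, -0.9, 1.1]
opening: 0.733
```

```bash
python3 -m pendant '[{"dp":[0,-0.0005,0.0008],"delta_rot":[0,0,0],"gripper":50},{"dp":[0,-0.0005,0.0008],"delta_rot":[0,0,0],"gripper":50}]'
python3 -m pendant '[{"dp":[0,-0.0005,0.0008],"delta_rot":[0,0,0],"gripper":50},{"dp":[0,-0.0005,0.0008],"delta_rot":[0,0,0],"gripper":50}]'
python3 - <<'E'
from s3 import *
im=bot.read_camera('wrist'); cv2.imwrite(f'pics/w17.png',im)
E
```

```text
time_s: 17.85
tool_pos: [0.489, 0.3654, 0.0308]
orientation: [2.569, 0.001, 2.006]
ft_force: [-0.8, -1.2, 4.2]
opening: 0.729
time_s: 18.02
tool_pos: [0.4896, 0.3656, 0.0307]
orientation: [2.567, 0.001, 2.006]
ft_force: [-1.1, -2.1, 6.5]
opening: 0.734
cup mid in tool [ 0.     -0.0039 -0.005 ] [ 0.001  0.533 -0.846]
```

View pics/w17.png

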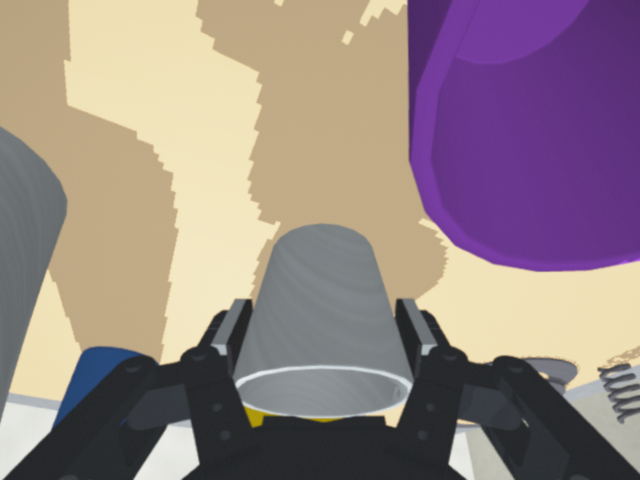

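Contact with the bench is confirmed. Opening the fingers, then backing straight out.

```bash
python3 -m pendant '[{"dp":[0,0.0008,-0.0013],"delta_rot":[0,0,0],"gripper":80},{"dp":[0,0.0008,-0.0013],"delta_rot":[0,0,0],"gripper":100},{"dp":[0,0.0008,-0.0013],"delta_rot":[0,0,0],"gripper":100},{"dp":[0,0.0008,-0.0013],"delta_rot":[0,0,0],"gripper":100},{"dp":[0,0.0008,-0.0013],"delta_rot":[0,0,0],"gripper":100},{"dp":[0,0.0008,-0.0013],"delta_rot":[0,0,0],"gripper":100}]'
python3 - <<'E'
from s3 import *
log()
im=bot.read_camera('wrist'); cv2.imwrite(f'pics/w18.png',im)
E
```

```text
time_s: 18.57
tool_pos: [0.4878, 0.3647, 0.0294]
orientation: [2.573, 0.002, 2.006]
ft_force: [-0.7, 0.0, 0.5]
opening: 1.0
cup mid in tool [ 0.     -0.0039 -0.005 ] [ 0.001  0.533 -0.846]
t 18.57 j [0.594, 0.069, 1.943, -0.16, 0.573, -1.303] p [0.4878, 0.3647, 0.0294] F [-0.7, 0.0, 0.5] op 1.0
```

View pics/w18.png

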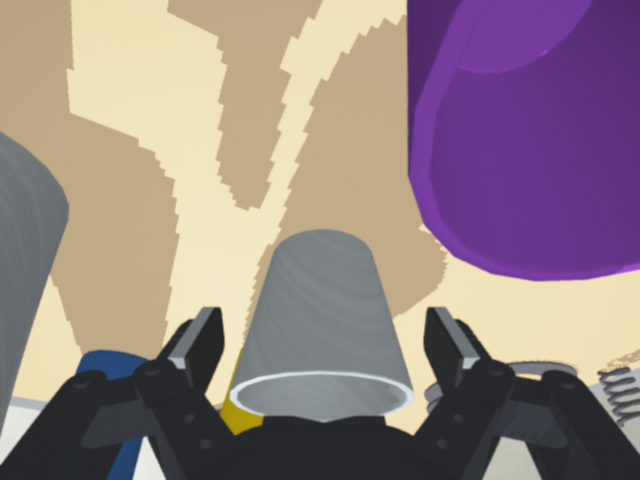

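```bash
python3 -m pendant '[{"dp":[0,0,-0.015],"delta_rot":[0,0,0],"gripper":100},{"dp":[0,0,-0.04],"delta_rot":[0,0,0],"gripper":100},{"dp":[0,0,-0.08],"delta_rot":[0,0,0],"gripper":100},{"dp":[0,0,-0.12],"delta_rot":[0,0,0],"gripper":100},{"dp":[0,0.01,-0.16],"delta_rot":[0,0,0],"gripper":100},{"dp":[0,0.03,-0.2],"delta_rot":[0,0,0],"gripper":100},{"dp":[0,0.05,-0.23],"delta_rot":[0,0,0],"gripper":100},{"dp":[0,0.07,-0.25],"delta_rot":[0,0,0],"gripper":100},{"dp":[0,0.07,-0.25],"delta_rot":[0,0,0],"gripper":100}]'
python3 - <<'E'
from s3 import *
log()
im=bot.read_camera('wrist'); cv2.imwrite(f'pics/w19.png',im)
im=bot.read_camera('top'); cv2.imwrite('pics/top19.png',im)
f=np.array([.618,-.003,np.radians(3.24)])
k=np.array([.618,-.003,.150])
# tool down, jaws along feeder x: yaw = 3.24 deg (or +180)
for yaw in (3.24,183.24):
    T=Rn.from_euler('xyz',[180,0,yaw],degrees=True)
    for dz in (.1,.0,-.011,.03): print(yaw,dz,ik(k+[0,0,dz],T).round(3),margin(ik(k+[0,0,dz],T)).__round__(2))
    delta(k+[0,0,.15],T)
E
```

```text
time_s: 19.37
tool_pos: [0.4218, 0.3352, 0.2892]
orientation: [2.554, -0.001, 2.007]
ft_force: [0.3, 0.1, 2.2]
opening: 1.001
cup mid in tool [ 0.     -0.0039 -0.005 ] [ 0.001  0.533 -0.846]
t 19.37 j [0.628, -0.325, 1.747, -0.115, 1.144, -1.362] p [0.4218, 0.3352, 0.2892] F [0.3, 0.1, 2.2] op 1.001
3.24 0.1 [-0.097  0.238  1.177  0.     1.726 -0.153] 0.91
3.24 0.0 [-0.097  0.27   1.337  0.     1.535 -0.153] 1.03
3.24 -0.011 [-0.097  0.275  1.352  0.     1.514 -0.153] 1.04
3.24 0.03 [-0.097  0.256  1.294  0.     1.592 -0.153] 1.02
dp [-0.3889, 0.0426, 0.0043] delta_rot [21.67, -31.83, 108.22] rows>= 16.0
183.24 0.1 [-0.097  0.238  1.177  0.     1.726  2.988] -0.42
183.24 0.0 [-0.097  0.27   1.337  0.     1.535  2.988] -0.42
183.24 -0.011 [-0.097  0.275  1.352  0.     1.514  2.988] -0.42
183.24 0.03 [-0.097  0.256  1.294  0.     1.592  2.988] -0.42
dp [-0.3889, 0.0426, 0.0043] delta_rot [28.77, 19.58, -66.3] rows>= 10.5
```

View pics/top19.png

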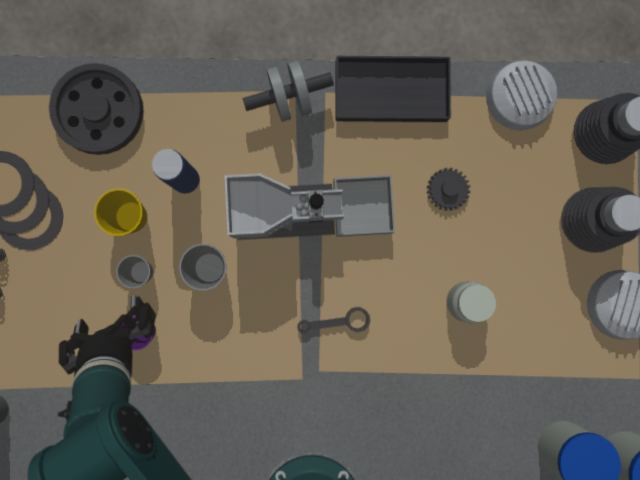

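The cup stands upright and empty at top view (134,271). Now moving to above the knob.

```bash
python3 -m pendant '[{"dp":[-0.1,0.01,0.001],"delta_rot":[2.2,-3.2,10.8],"gripper":60},{"dp":[-0.389,0.043,0.004],"delta_rot":[21.7,-31.8,108.2],"gripper":60},{"dp":[-0.389,0.043,0.004],"delta_rot":[21.7,-31.8,108.2],"gripper":60},{"dp":[-0.389,0.043,0.004],"delta_rot":[21.7,-31.8,108.2],"gripper":60},{"dp":[-0.389,0.043,0.004],"delta_rot":[21.7,-31.8,108.2],"gripper":60},{"dp":[-0.389,0.043,0.004],"delta_rot":[21.7,-31.8,108.2],"gripper":60},{"dp":[-0.389,0.043,0.004],"delta_rot":[21.7,-31.8,108.2],"gripper":60},{"dp":[-0.389,0.043,0.004],"delta_rot":[21.7,-31.8,108.2],"gripper":60},{"dp":[-0.389,0.043,0.004],"delta_rot":[21.7,-31.8,108.2],"gripper":60},{"dp":[-0.389,0.043,0.004],"delta_rot":[21.7,-31.8,108.2],"gripper":60}]'
python3 - <<'E'
from s3 import *
log()
T=Rn.from_euler('xyz',[180,0,3.24],degrees=True); delta(np.array([.618,-.003,.27]),T)
E
```

```text
time_s: 20.3
tool_pos: [0.6187, -0.0082, 0.2948]
orientation: [2.943, -0.133, 0.775]
ft_force: [-0.7, 0.0, 0.2]
opening: 0.602
cup mid in tool [ 0.     -0.0039 -0.005 ] [ 0.001  0.533 -0.846]
t 20.3 j [-0.09, 0.073, 1.295, -0.029, 1.537, -0.854] p [0.6187, -0.0082, 0.2948] F [-0.7, 0.0, 0.2] op 0.602
dp [-0.0002, -0.009, 0.0237] delta_rot [8.12, -11.36, 40.19] rows>= 5.9
```

```bash
python3 -m pendant '[{"dp":[0,-0.009,0.024],"delta_rot":[8.1,-11.4,40.2],"gripper":60},{"dp":[0,-0.009,0.024],"delta_rot":[8.1,-11.4,40.2],"gripper":60},{"dp":[0,-0.009,0.024],"delta_rot":[8.1,-11.4,40.2],"gripper":60},{"dp":[0,-0.009,0.024],"delta_rot":[8.1,-11.4,40.2],"gripper":60},{"dp":[0,-0.009,0.024],"delta_rot":[8.1,-11.4,40.2],"gripper":60},{"dp":[0,-0.009,0.024],"delta_rot":[8.1,-11.4,40.2],"gripper":60},{"dp":[0,-0.009,0.024],"delta_rot":[8.1,-11.4,40.2],"gripper":60},{"dp":[0,-0.009,0.024],"delta_rot":[8.1,-11.4,40.2],"gripper":60}]'
python3 - <<'E'
from s3 import *
log(); P=bot.camera_params('wrist')
im=bot.read_camera('wrist'); cv2.imwrite('pics/w20.png',im)
print(proj(P,[[.618,-.003,.16],[.618,-.003,.13],[.618+.014,-.003,.16],[.618-.014,-.003,.16]]).round(1))
E
```

```text
time_s: 20.97
tool_pos: [0.6171, 0.0018, 0.2705]
orientation: [-3.141, -0.002, 0.069]
ft_force: [-0.7, 0.6, 0.9]
opening: 0.598
cup mid in tool [ 0.     -0.0039 -0.005 ] [ 0.001  0.533 -0.846]
t 20.97 j [-0.089, 0.234, 1.142, 0.001, 1.764, -0.158] p [0.6171, 0.0018, 0.2705] F [-0.7, 0.6, 0.9] op 0.598
[[324.7 247.8]
 [324.5 235.9]
 [343.6 249.1]
 [305.8 246.6]]
```

View pics/w20.png

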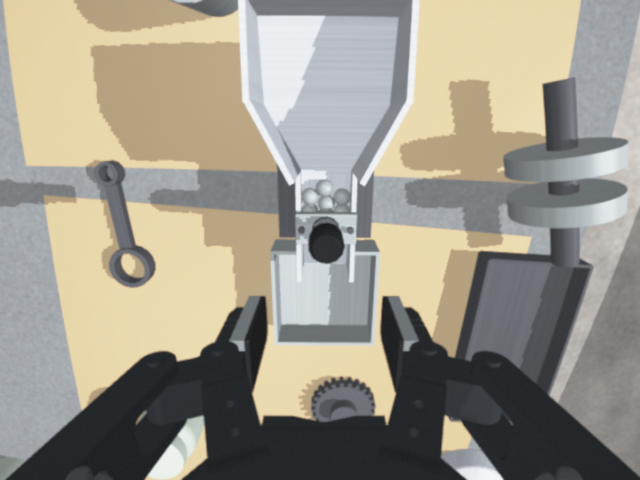

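Run:
```python
import cv2
a=cv2.imread('pics/w20.png'); cv2.imwrite('pics/w20c.png',cv2.resize(a[165:285,270:390],None,fx=5,fy=5,interpolation=cv2.INTER_CUBIC))
g=a[200:280,295:360].max(2)<45
import numpy as np
ys,xs=np.nonzero(g); print(xs.min()+295,xs.max()+295,ys.min()+200,ys.max()+200)
```

```text
310 340 224 256
```

View pics/w20c.png

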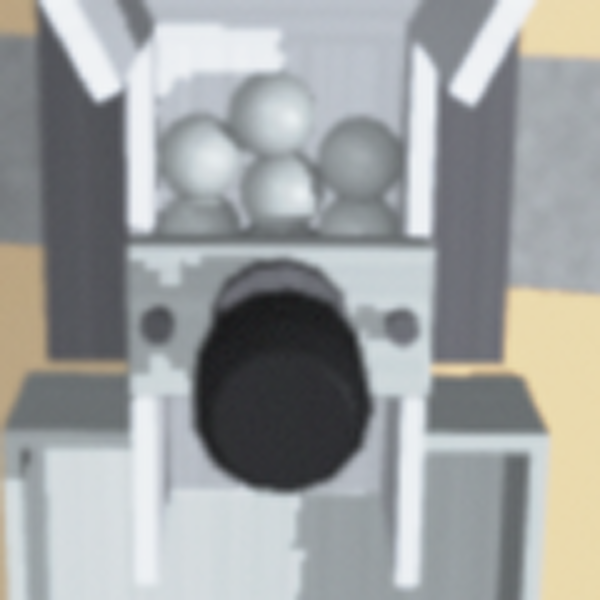

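All six balls are visible behind the pin: four fully, two partly under the bridge at crop (200,215) and (355,215). The knob's disc is at px (327,246), which puts the knob at about (0.6195, −0.002). Descending.

Run:
```python
from s3 import *
log()
T=Rn.from_euler('xyz',[180,0,3.3],degrees=True); delta(np.array([.6195,-.002,.137]),T)
```

```text
cup mid in tool [ 0.     -0.0039 -0.005 ] [ 0.001  0.533 -0.846]
t 21.02 j [-0.089, 0.233, 1.142, 0.001, 1.764, -0.158] p [0.617, 0.002, 0.2713] F [-0.2, -0.5, 0.1] op 0.604
dp [0.0018, 0.0042, 0.1343] delta_rot [-0.0, -0.17, 0.68] rows>= 3.2
```

```bash
python3 -m pendant '[{"dp":[0.001,0.002,0.03],"delta_rot":[0,0,0.7],"gripper":60},{"dp":[0.002,0.004,0.06],"delta_rot":[0,0,0.7],"gripper":60},{"dp":[0.002,0.004,0.085],"delta_rot":[0,0,0.7],"gripper":60},{"dp":[0.002,0.004,0.085],"delta_rot":[0,0,0.7],"gripper":60},{"dp":[0.002,0.004,0.085],"delta_rot":[0,0,0.7],"gripper":60}]'
python3 - <<'E'
from s3 import *
log(); P=bot.camera_params('wrist')
im=bot.read_camera('wrist'); cv2.imwrite('pics/w21.png',im)
print(proj(P,[[.6195,-.002,.16]]).round(1))
T=Rn.from_euler('xyz',[180,0,3.3],degrees=True); delta(np.array([.6195,-.002,.137]),T)
E
```

```text
time_s: 21.43
tool_pos: [0.6188, -0.0015, 0.1866]
orientation: [-3.141, -0.002, 0.056]
ft_force: [0.2, 0.4, 1.0]
opening: 0.599
cup mid in tool [ 0.     -0.0039 -0.005 ] [ 0.001  0.533 -0.846]
t 21.43 j [-0.094, 0.254, 1.283, 0.001, 1.603, -0.151] p [0.6188, -0.0015, 0.1866] F [0.2, 0.4, 1.0] op 0.599
[[326.  293.7]]
dp [-0.001, 0.0004, 0.0522] delta_rot [0.02, -0.37, -0.08] rows>= 1.3
```

View pics/w21.png

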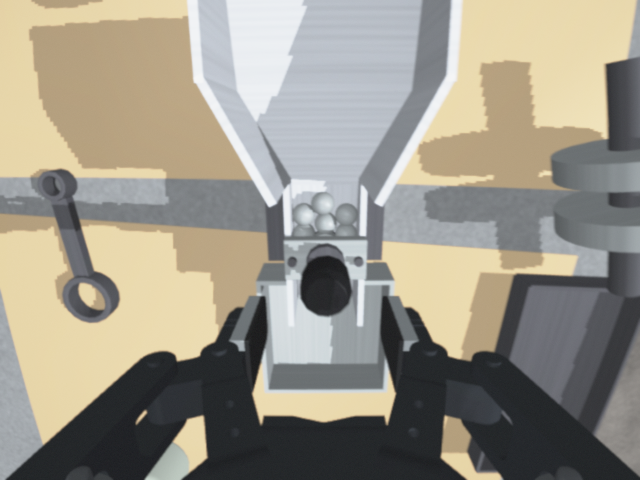

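```bash
python3 -m pendant '[{"dp":[0,0,0.025],"delta_rot":[0,0,0],"gripper":60},{"dp":[0,0,0.045],"delta_rot":[0,0,0],"gripper":60},{"dp":[0,0,0.05],"delta_rot":[0,0,0],"gripper":60},{"dp":[0,0,0.05],"delta_rot":[0,0,0],"gripper":60},{"dp":[0,0,0.05],"delta_rot":[0,0,0],"gripper":60}]' 100
python3 - <<'E'
from s3 import *
log()
im=bot.read_camera('wrist'); cv2.imwrite('pics/w22.png',im)
E
```

```text
time_s: 21.9
tool_pos: [0.6216, -0.0018, 0.1408]
orientation: [3.141, -0.009, 0.055]
ft_force: [0.3, -0.1, 0.9]
opening: 0.601
cup mid in tool [ 0.     -0.0039 -0.005 ] [ 0.001  0.533 -0.846]
t 21.9 j [-0.095, 0.276, 1.348, 0.001, 1.508, -0.15] p [0.6216, -0.0018, 0.1408] F [0.3, -0.1, 0.9] op 0.601
```

View pics/w22.png

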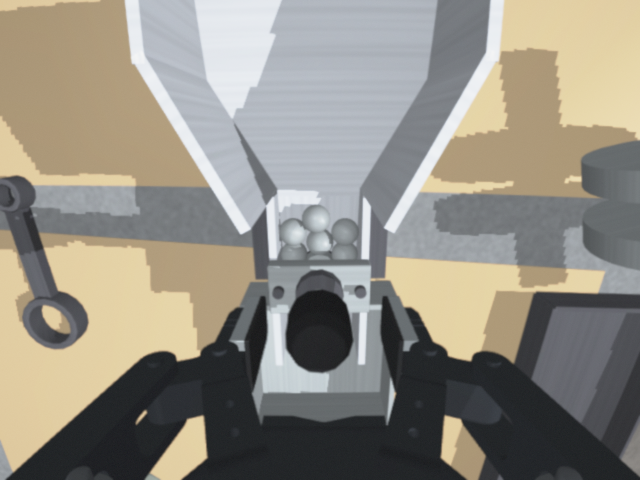

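```bash
python3 -m pendant '[{"dp":[-0.002,0,0.004],"delta_rot":[0,0,0],"gripper":60},{"dp":[-0.002,0,0.004],"delta_rot":[0,0,0],"gripper":20},{"dp":[-0.002,0,0.004],"delta_rot":[0,0,0],"gripper":20},{"dp":[-0.002,0,0.004],"delta_rot":[0,0,0],"gripper":20},{"dp":[-0.002,0,0.004],"delta_rot":[0,0,0],"gripper":20},{"dp":[-0.002,0,0.004],"delta_rot":[0,0,0],"gripper":20},{"dp":[-0.002,0,0.004],"delta_rot":[0,0,0],"gripper":20}]' 100
python3 - <<'E'
from s3 import *
log()
im=bot.read_camera('wrist'); cv2.imwrite('pics/w23.png',im)
E
```

```text
time_s: 22.53
tool_pos: [0.6195, -0.0019, 0.1357]
orientation: [3.141, -0.009, 0.055]
ft_force: [1.2, 0.5, 4.9]
opening: 0.294
cup mid in tool [ 0.     -0.0039 -0.005 ] [ 0.001  0.533 -0.846]
t 22.53 j [-0.095, 0.275, 1.36, 0.001, 1.499, -0.15] p [0.6195, -0.0019, 0.1357] F [1.2, 0.5, 4.9] op 0.294
```

View pics/w23.png

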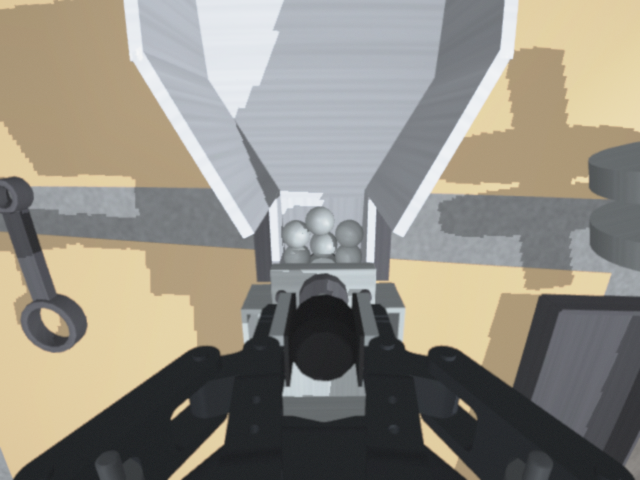

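The knob is gripped (opening 0.29), with the six balls still behind the pin. Pulling straight up.

```bash
python3 -m pendant '[{"dp":[0,0,-0.006],"delta_rot":[0,0,0],"gripper":20},{"dp":[0,0,-0.014],"delta_rot":[0,0,0],"gripper":20},{"dp":[0,0,-0.022],"delta_rot":[0,0,0],"gripper":20},{"dp":[0,0,-0.029],"delta_rot":[0,0,0],"gripper":20},{"dp":[0,0,-0.033],"delta_rot":[0,0,0],"gripper":20},{"dp":[0,0,-0.033],"delta_rot":[0,0,0],"gripper":20},{"dp":[0,0,-0.033],"delta_rot":[0,0,0],"gripper":20},{"dp":[0,0,-0.033],"delta_rot":[0,0,0],"gripper":20}]'
python3 - <<'E'
from s3 import *
log()
for c_ in ('wrist','scene'):
    im=bot.read_camera(c_); cv2.imwrite(f'pics/{c_}24.png',im if c_=='wrist' else cv2.resize(im[200:350,250:400],None,fx=4,fy=4))
E
```

```text
time_s: 23.25
tool_pos: [0.6193, -0.0019, 0.163]
orientation: [-3.141, -0.005, 0.055]
ft_force: [9.8, 0.1, -12.7]
opening: 0.293
cup mid in tool [ 0.     -0.0039 -0.005 ] [ 0.001  0.533 -0.846]
t 23.25 j [-0.095, 0.262, 1.32, 0.001, 1.554, -0.15] p [0.6193, -0.0019, 0.163] F [9.8, 0.1, -12.7] op 0.293
```

View pics/wrist24.png

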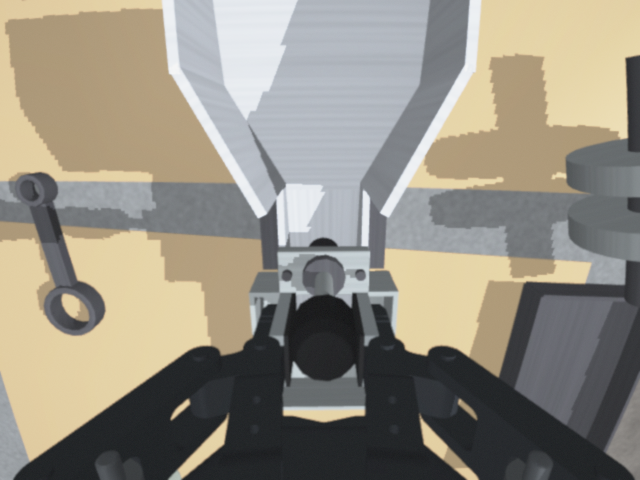

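View pics/scene24.png

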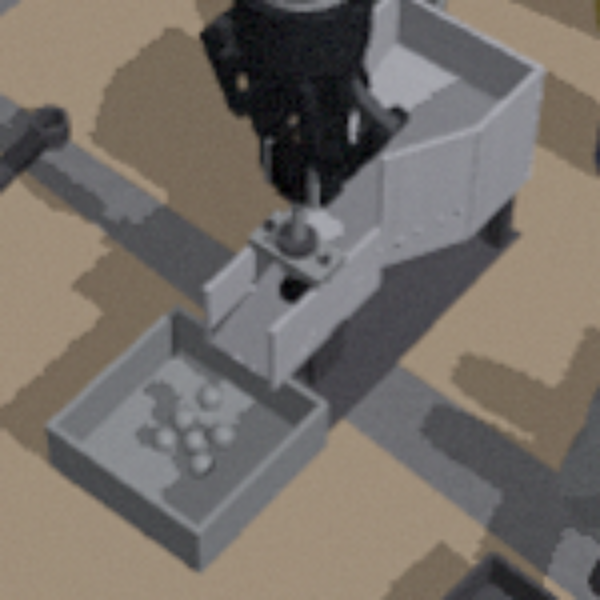

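All six balls are in the tray. The measured lift is about 27 mm (the arm yields under the spring), so I'll pull further, up to the stop.

```bash
python3 -m pendant '[{"dp":[0,0,-0.002],"delta_rot":[0,0,0],"gripper":20},{"dp":[0,0,-0.004],"delta_rot":[0,0,0],"gripper":20},{"dp":[0,0,-0.005],"delta_rot":[0,0,0],"gripper":20},{"dp":[0,0,-0.005],"delta_rot":[0,0,0],"gripper":20},{"dp":[0,0,-0.005],"delta_rot":[0,0,0],"gripper":20}]'
python3 -m pendant '[{"dp":[0,0,-0.002],"delta_rot":[0,0,0],"gripper":20},{"dp":[0,0,-0.002],"delta_rot":[0,0,0],"gripper":20},{"dp":[0,0,-0.002],"delta_rot":[0,0,0],"gripper":20}]'
```

```text
time_s: 23.77
tool_pos: [0.6193, -0.0019, 0.1676]
orientation: [-3.141, -0.005, 0.055]
ft_force: [10.2, -0.2, -12.6]
opening: 0.291
time_s: 24.02
tool_pos: [0.6192, -0.0019, 0.1695]
orientation: [-3.141, -0.005, 0.055]
ft_force: [10.5, -0.5, -13.9]
opening: 0.295
```

```bash
python3 -m pendant '[{"dp":[0,0,-0.002],"delta_rot":[0,0,0],"gripper":20},{"dp":[0,0,-0.002],"delta_rot":[0,0,0],"gripper":20},{"dp":[0,0,-0.002],"delta_rot":[0,0,0],"gripper":20},{"dp":[0,0,-0.002],"delta_rot":[0,0,0],"gripper":20},{"dp":[0,0,-0.002],"delta_rot":[0,0,0],"gripper":20}]'
python3 - <<'E'
from s3 import *
for c_ in ('wrist','scene','top'):
    im=bot.read_camera(c_)
    if c_=='scene': im=cv2.resize(im[200:350,250:400],None,fx=4,fy=4)
    cv2.imwrite(f'pics/{c_}25.png',im)
log()
E
```

```text
time_s: 24.43
tool_pos: [0.6192, -0.0019, 0.1699]
orientation: [-3.141, -0.004, 0.055]
ft_force: [11.0, -0.3, -18.2]
opening: 0.291
cup mid in tool [ 0.     -0.0039 -0.005 ] [ 0.001  0.533 -0.846]
t 24.58 j [-0.095, 0.26, 1.309, 0.001, 1.569, -0.15] p [0.6192, -0.0019, 0.1699] F [11.5, -0.3, -17.1] op 0.29
```

View pics/scene25.png

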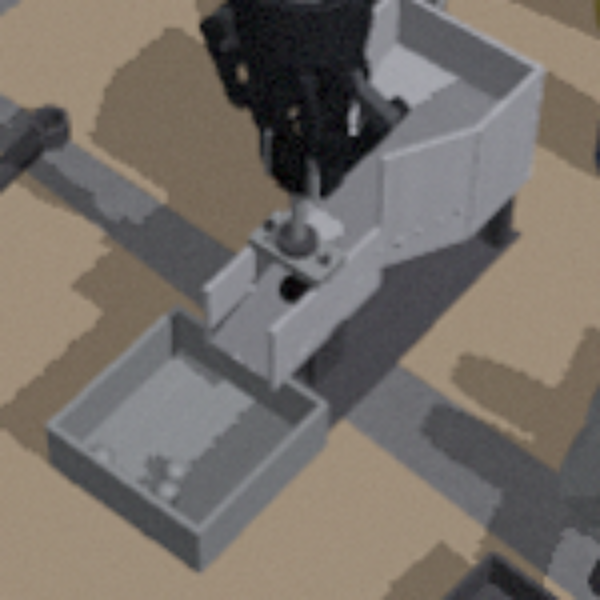

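View pics/top25.png

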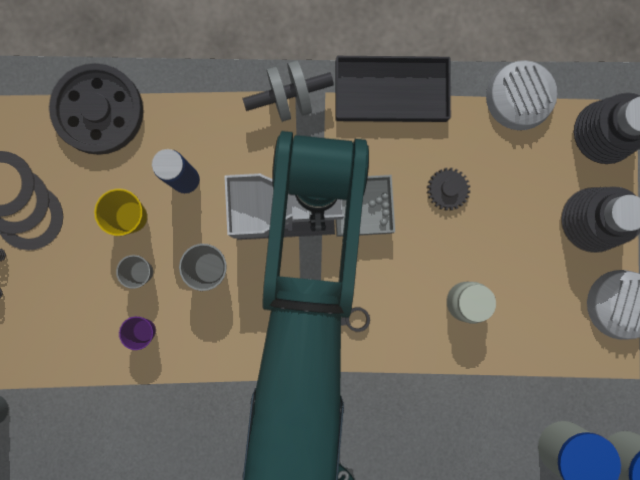

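View pics/wrist25.png

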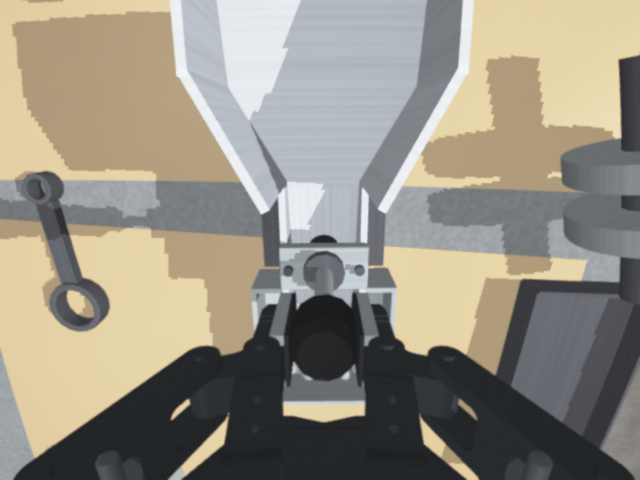

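The plunger is at its stop: the force rises while z stays at 0.170. The balls are settling at the tray's far wall, so I'll wait briefly and count them.

```bash
python3 -m pendant '[{"dp":[0,0,0],"delta_rot":[0,0,0],"gripper":20},{"dp":[0,0,0],"delta_rot":[0,0,0],"gripper":20},{"dp":[0,0,0],"delta_rot":[0,0,0],"gripper":20},{"dp":[0,0,0],"delta_rot":[0,0,0],"gripper":20},{"dp":[0,0,0],"delta_rot":[0,0,0],"gripper":20},{"dp":[0,0,0],"delta_rot":[0,0,0],"gripper":20},{"dp":[0,0,0],"delta_rot":[0,0,0],"gripper":20},{"dp":[0,0,0],"delta_rot":[0,0,0],"gripper":20},{"dp":[0,0,0],"delta_rot":[0,0,0],"gripper":20},{"dp":[0,0,0],"delta_rot":[0,0,0],"gripper":20}]'
python3 - <<'E'
from s3 import *
im=bot.read_camera('top')
cv2.imwrite('pics/top26.png',np.vstack([cv2.resize(im[165:250,320:405],(560,300),interpolation=cv2.INTER_CUBIC),cv2.resize(im[230:315,90:175],(560,300),interpolation=cv2.INTER_CUBIC)]))
log()
E
```

```text
time_s: 25.42
tool_pos: [0.6192, -0.0019, 0.1699]
orientation: [-3.141, -0.004, 0.055]
ft_force: [11.6, -1.7, -16.3]
opening: 0.295
cup mid in tool [ 0.     -0.0039 -0.005 ] [ 0.001  0.533 -0.846]
t 25.47 j [-0.095, 0.26, 1.309, 0.001, 1.569, -0.15] p [0.6192, -0.0019, 0.1699] F [10.6, 0.3, -17.3] op 0.294
```

View pics/top26.png

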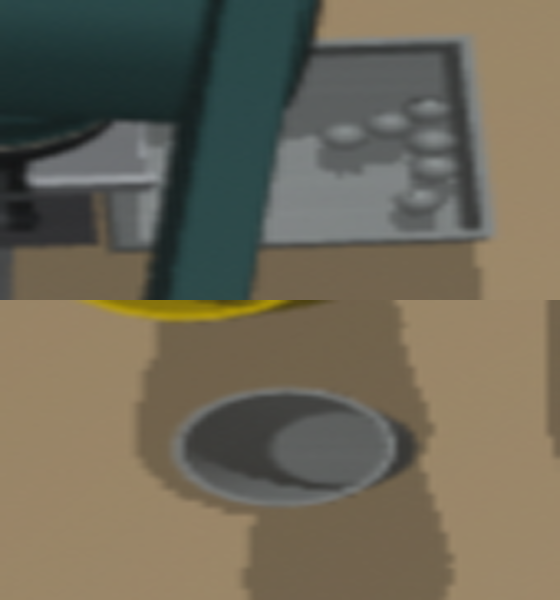

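All six balls are in the tray and the cup is empty and standing. Handing in.

Run:
```python
from workcell import bot
print(bot.hand_in())
```

```text
the job is handed in; nothing more can be done
None
```

I handed the job in with the feeder emptied into its tray; hand-in gives no verdict, so I can't say whether it was judged a pass. I poured the six balls into the hopper with the pin down and stood the empty cup back on the bench. I then pulled the plunger up by its knob and was still holding it when I handed in.

**Last checks:**
- **Balls:** all six show in the tray in the final top view. Before the pull, all six were seen behind the pin.
- **Cup:** it stands upright and empty, about 2 cm from where it started.
- **Plunger:** it was pulled about 34 mm by the measured TCP height. The downward force rose from 14 to 17–18 N while the height stayed put, so I take it to be at its stop. The grip was still closed on the knob (opening 0.29).
- **Tub, can, gear and connecting rod:** none appeared to move in the pictures.
- **Time:** about 25.5 s of the 72 s allowed.

**What went wrong or disagreed:**
- **Collision on the first approach:** a finger linkage pressed on the rim of the big grey look-alike cup. The end-of-call reading was 41 N upward (about 47 N in total), close to the 40 N limit on the arm or gripper body. I took it for a finger contact, which that limit does not seem to cover, but I can't rule out that it counts. It shifted that cup by about 8 mm; it stayed standing, and I backed out and came in on another heading.
- **Sideways force on the knob:** about 11 N remained at the wrist while holding the plunger up.
- **Lift shortfall:** the first pull reached only 27 mm because the arm yielded under the spring, so I pulled on to the stop.

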